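# Strip the slip pump for washing

### The arm

A 6-joint arm with a two-finger parallel gripper is mounted at the origin on the work surface. World frame = base frame: x ahead of the robot, y to its left, z up, the work surface at z = 0. Lengths are in m, angles in rad, forces in N, time in s.
With the tool pointing down it reaches from about 0.275 to 0.75 m from the base axis. Payload 10.2 kg.
Tool frame: the origin (TCP) lies midway between the tips of the shut fingers; the grasp point (between the pads) lies 19 mm behind it (bot.pinch_z is the distance from the TCP to the grasp point, in m); z points along the fingers, y is the line along which they close (so a half turn about z gives the same grasp; the last joint's range is limited). The gripper opens to 88 mm and grips with 3 to 60 N. Pads are 18 mm wide; open, the fingers measure 123 mm over their backs; the gripper's body (75 mm by 187 mm) begins 45 mm behind the grasp point.
Start: joints at [0.933, 0.313, 1.498, -0, 1.331, -0.223], TCP at [0.212, 0.48, 0.239] pointing down, gripper open.
Joint ranges: [-2.94, 2.94], [-0.97, 2.17], [0.19, 2.56], [-1.23, 4.37], [0.02, 3.11], [-2.88, 2.88]. Speed limits (rad/s): [2.39, 2.39, 3.01, 3.14, 3.14, 3.14].

### API

Orientations are given as [roll, pitch, yaw] about the fixed x, y, z axes, in that order (R = Rz(yaw) Ry(pitch) Rx(roll)).
In Python, from cell import bot gives the robot as it stands.
- The arm moves only by the tool move_arm, never from a script. Its argument "motion" is a list of rows, each a list of 4 numbers: the shift along the tool's x, y, z in mm, then the turn about the tool's z in degrees. In form: [[x, y, z, spin], ...]. A call has 1 to 8 rows; each row is the pose to reach, as a shift and turn from the pose commanded when the call began, along the tool's axes at that moment; what a row does not reach only later rows make up. A row lasts 1/10 s, in which the tool goes at most 50 mm and 8.59 degrees, less where a joint would pass 70% of its speed; a pose out of reach is approached as far as the arm can. A call with a gripper value outside its range is refused whole. "claw" is the finger opening in mm, from 0 to 88.1, set as the call begins (left out, the last holds). The fingers move at their own pace and stop on an object; "grip_force" is the grip in N (left out, the last holds). Time passes only in rows, so rows that repeat a pose let the fingers close. It gives the time, the measured TCP pose, the force, the opening and the grip force at its end, in the units of the state.
- bot.get_obs(): the state, without advancing time (a new reading comes with each control period).
- bot.capture(name): name is "scene" or "top"; returns the picture (384x512x3 uint8, blue, green, red); there is no depth.
- bot.camera_info(name): a dict with "K" (3x3 intrinsics, pixels), "world_from_camera" (4x4, takes a point from camera to world coordinates). Camera axes: x right, y down, z forward; pixel columns grow to the right and rows downward; lengths in m; the calibration is good to about 2 mm. A picture is of the moment at which its call begins. camera_info takes no time and is no camera call.
- bot.close_job(): hands the job in; it is judged then, once.
The state is a dict: "time": time; "q": joint angles; "joint_velocities": joint speeds; "joint_torque": joint torques, N m; "position": TCP position; "tcp_rot": TCP orientation; "wrist_force": force on the tool from outside, world axes, zero at the start; "moment": the same for the moment, N m; "opening": opening from 0.0 (shut) to 1.0 (fully open); "grasp_force": force on a finger pad.
Only numpy, scipy, OpenCV 4.12 (cv2) and the standard library are available. Lean on these libraries where they do the work, as an engineer would, in place of code of your own. Each camera call takes 0.05 s, during which the arm holds its last target. There are 200 camera calls.

### The job

Open the slip pump for washing: with the screwdriver, never with the fingers, turn each of the four slotted cams a quarter turn anticlockwise until its red lobe lies along the panel's edge, then hang the screwdriver back upright in its stand. Next lift the access panel off by its handle and stand it upright on a thin edge, roughly centred, in the groove of the wooden panel rest. Then take every plunger out of the bay, holding it at its balance point so that it always stays level, and lay it flat inside the green wash tray; leave the other things where they are.

Things in the scene. Friction and masses are not known exactly. Their poses are not given: they have to be found in the camera images.
- driver_grip (a point): Centre of the handle of the flat-blade screwdriver, which hangs upright, blade down, in its stand. Handle: red, square, 30 x 30 mm, 66 mm tall (33 mm above and below this point); local z points up along the tool, x and y are normal to the handle's faces. The blade's flat lies along local x. Whole tool 126 mm, 0.14 kg
- driver_tip (a point): Middle of the lower edge of the screwdriver's blade, 93 mm below the handle's centre. Blade 16 mm wide (along local x), 3.6 mm thick, 14 mm tall; above it a round steel shaft of 10 mm diameter up to the handle's underside, 60 mm above the tip
- stand_hole (a point): Plywood screwdriver stand (70 x 70 mm, 78 mm tall, fixed); this point is the centre of its square through hole, 24 x 24 mm, at the top face; local x, y along the hole's sides. The screwdriver hangs in it with its handle's underside resting on the top face, the tip 60 mm below
- cam1_slot (a point): Slotted cam fastener 1, on the pump's +y side, nearer its -x end (-55, 122 mm in the pump's frame): centre of the slot's floor, 93 mm above the bench. Brass head, 25 mm, its slot open at both ends, 7 mm wide, 8 mm deep; steel disc, 32 mm; red lobe, 14 mm wide, reaching 30 mm from the axis along local +x. The slot runs along local x too; z up. The frame turns with the cam
- cam1 (a joint): Angle of cam 1, rad: near 0 the red lobe overlaps the panel by 10 mm and holds it down; it grows anticlockwise seen from above; about 1.57 is freed, lobe along the panel's edge; stop at 1.65. Stiff (0.08 N m) and stays where it is left
- cam2_slot (a point): Slotted cam fastener 2, on the pump's +y side, nearer its +x end (55, 122 mm): centre of the slot's floor, 93 mm above the bench. Brass head, 25 mm, its slot open at both ends, 7 mm wide, 8 mm deep; steel disc, 32 mm; red lobe, 14 mm wide, reaching 30 mm from the axis along local +x. The slot runs along local x too; z up. The frame turns with the cam
- cam2 (a joint): Angle of cam 2, rad: near 0 the red lobe overlaps the panel by 10 mm and holds it down; it grows anticlockwise seen from above; about 1.57 is freed, lobe along the panel's edge; stop at 1.65. Stiff (0.08 N m) and stays where it is left
- cam3_slot (a point): Slotted cam fastener 3, on the pump's -y side, nearer its -x end (-55, -122 mm): centre of the slot's floor, 93 mm above the bench. Brass head, 25 mm, its slot open at both ends, 7 mm wide, 8 mm deep; steel disc, 32 mm; red lobe, 14 mm wide, reaching 30 mm from the axis along local +x. The slot runs along local x too; z up. The frame turns with the cam
- cam3 (a joint): Angle of cam 3, rad: near 0 the red lobe overlaps the panel by 10 mm and holds it down; it grows anticlockwise seen from above; about 1.57 is freed, lobe along the panel's edge; stop at 1.65. Stiff (0.08 N m) and stays where it is left
- cam4_slot (a point): Slotted cam fastener 4, on the pump's -y side, nearer its +x end (55, -122 mm): centre of the slot's floor, 93 mm above the bench. Brass head, 25 mm, its slot open at both ends, 7 mm wide, 8 mm deep; steel disc, 32 mm; red lobe, 14 mm wide, reaching 30 mm from the axis along local +x. The slot runs along local x too; z up. The frame turns with the cam
- cam4 (a joint): Angle of cam 4, rad: near 0 the red lobe overlaps the panel by 10 mm and holds it down; it grows anticlockwise seen from above; about 1.57 is freed, lobe along the panel's edge; stop at 1.65. Stiff (0.08 N m) and stays where it is left
- pump: Blue slip pump, fixed: 210 (local x) x 290 mm (y), rim 80 mm up; origin under its middle on the bench. Under the panel an open bay, 186 (x) x 184 mm (y), floor 40 mm above the bench; plungers lie in it along y in lanes at x = -50, 0, 50 mm, each 46 mm wide between ribs 22 mm tall, 22 mm long at the y ends. 8 mm lips beside the panel's x edges. Motor, 90 mm tall, at x = 108 to 208 mm
- panel_mid (a point): Middle of the aluminium access panel, a plate 185 mm (local x) x 204 mm (y) x 6 mm (z), 0.35 kg, lying on the pump's rim with its handle up; local z is the plate's normal on the handle's side
- panel_handle (a point): Middle of the panel's orange bar handle: an eight-sided bar, 18 mm across flats (flats square to and at 45 degrees to the plate), along the panel's local x, 100 mm free between its two black posts, its axis 48 mm above the plate's middle plane (local z) and 64 mm from the plate's middle towards local +y, thus 38 mm from the plate's +y edge. Same axes as panel_mid
- rest_groove (a point): Wooden panel rest (100 x 160 mm, fixed): centre of the groove's floor, 12 mm above the bench. The groove runs along local y, 160 mm long, 12 mm wide (local x), 30 mm deep, open at both ends; white flared lips widen its mouth, up to 53 mm above the bench; local z up. The panel stands in it on a thin edge, leaning a little
- plunger1_mid (a point): Pump plunger 1 (may be absent), 0.4 kg, 169 mm long along local x, lying level: point half-way along, on its axis, 18 mm above what it lies on. Heavy brass head, 36 x 36 x 24 mm, at the local +x end (its inner face at x = +60 mm); round steel shaft, 12 mm diameter; thin black guide plate, 36 x 36 x 5 mm, at the -x end. It balances at local x = +39 mm, on the shaft, 21 mm from the head's inner face
- plunger2_mid (a point): Pump plunger 2 (may be absent), 0.4 kg, 169 mm long along local x, lying level: point half-way along, on its axis, 18 mm above what it lies on. Heavy brass head, 36 x 36 x 24 mm, at the local +x end (its inner face at x = +60 mm); round steel shaft, 12 mm diameter; thin black guide plate, 36 x 36 x 5 mm, at the -x end. It balances at local x = +39 mm, on the shaft, 21 mm from the head's inner face
- plunger3_mid (a point): Pump plunger 3 (may be absent), 0.4 kg, 169 mm long along local x, lying level: point half-way along, on its axis, 18 mm above what it lies on. Heavy brass head, 36 x 36 x 24 mm, at the local +x end (its inner face at x = +60 mm); round steel shaft, 12 mm diameter; thin black guide plate, 36 x 36 x 5 mm, at the -x end. It balances at local x = +39 mm, on the shaft, 21 mm from the head's inner face
- tray_in (a point): Green wash tray, fixed, 180 x 200 mm (local x, y) outside, walls 5 mm thick and 18 mm tall: centre of its inner floor (170 x 190 mm, 5 mm above the bench); local x, y along its sides
- jar: White jar, 52 mm wide, 85 mm tall; not part of the job, leave it alone. Origin at its underside
- cup1: Brown clay cup, 66 mm wide, 60 mm tall; not part of the job, leave it alone. Origin at its underside
- cup2: Another brown clay cup, same size; not part of the job, leave it alone. Origin at its underside
- clay_block: Brown clay block, 50 x 35 x 30 mm; not part of the job, leave it alone. Origin at its underside

How it is judged:
On the way, in this order (a step that is already met when the one before it is completed fails the run):
1. all four cams are turned free (value of joint each of cam1, cam2, cam3, cam4 above 1.35 rad), for 0.2 s.
2. the screwdriver hangs in its stand again (angle between driver_grip's own z axis and vertical below 0.15 rad and horizontal distance between driver_tip and stand_hole below 0.015 m and z of driver_tip in the frame of stand_hole between -0.064 and -0.052 m and contact force between the fingers and driver below 0.5 N), for 0.2 s.
3. the panel stands on edge in the rest, let go (angle between panel_mid's own z axis and vertical between 1.22 and 1.92 rad and x of panel_mid in the frame of rest_groove between -0.035 and 0.035 m and y of panel_mid in the frame of rest_groove between -0.06 and 0.06 m and z of panel_mid in the frame of rest_groove between 0.082 and 0.112 m and linear speed of panel below 0.03 m/s and contact force between the fingers and panel below 0.5 N), for 0.3 s.
At the end, for the whole second after the job is handed in: All cams at 1.35 rad or more; screwdriver hanging upright in its stand; panel at rest on a thin edge in the groove, within 20 degrees of upright, its middle within 60 mm of the groove's; every plunger present at rest flat on the tray's floor, its middle inside the walls (all of step 1 and angle between driver_grip's own z axis and vertical below 0.15 rad and horizontal distance between driver_tip and stand_hole below 0.015 m and z of driver_tip in the frame of stand_hole between -0.064 and -0.052 m and angle between panel_mid's own z axis and vertical between 1.22 and 1.92 rad and x of panel_mid in the frame of rest_groove between -0.035 and 0.035 m and y of panel_mid in the frame of rest_groove between -0.06 and 0.06 m and z of panel_mid in the frame of rest_groove between 0.082 and 0.112 m and linear speed of each of panel, plunger1, plunger2, plunger3 below 0.03 m/s and angle between plunger1_mid's own x axis and vertical between 1.42 and 1.72 rad and x of plunger1_mid in the frame of tray_in between -0.085 and 0.085 m and y of plunger1_mid in the frame of tray_in between -0.095 and 0.095 m and z of plunger1_mid in the frame of tray_in between 0.01 and 0.024 m and angle between plunger2_mid's own x axis and vertical between 1.42 and 1.72 rad and x of plunger2_mid in the frame of tray_in between -0.085 and 0.085 m and y of plunger2_mid in the frame of tray_in between -0.095 and 0.095 m and z of plunger2_mid in the frame of tray_in between 0.01 and 0.024 m and angle between plunger3_mid's own x axis and vertical between 1.42 and 1.72 rad and x of plunger3_mid in the frame of tray_in between -0.085 and 0.085 m and y of plunger3_mid in the frame of tray_in between -0.095 and 0.095 m and z of plunger3_mid in the frame of tray_in between 0.01 and 0.024 m); the robot touches nothing.
It fails at once if the fingers or arm push on a cam fastener: they are turned with the screwdriver only (contact force between any of the arm, the fingers and cam1 above 2 N or contact force between any of the arm, the fingers and cam2 above 2 N or contact force between any of the arm, the fingers and cam3 above 2 N or contact force between any of the arm, the fingers and cam4 above 2 N).
It fails at once if a plunger's shaft is tipped more than about 23 degrees from level (angle between any of plunger1_mid, plunger2_mid, plunger3_mid's own x axis and vertical below 1.17 rad or angle between any of plunger1_mid, plunger2_mid, plunger3_mid's own x axis and vertical above 1.97 rad).
It fails at once if a bystander is moved by more than 30 mm (distance of any of jar, cup1, cup2, clay_block from where it was at the start of the episode above 0.03 m).
Of plunger1, plunger2, plunger3 only 1 to 3 are there at a start; the rules pass over those that are not, and their reading is None.
At some moment in a run one of plunger1, plunger2, plunger3 may be knocked a few centimetres aside while the robot is not near it.
It also fails if it takes over 210 s, if anything falls off the work surface, if the arm or the gripper's body presses on something with over 40 N, if the wrist force passes 120 N, or if a joint passes its speed limit or range.

## Working session

There is one attempt and no reset: what is moved stays moved. The work goes in short steps, Python scripts to look and compute and a tool call to move; the robot and the scene stay as the last step left them, time stands still between calls to the robot, and variables do not carry over. Pictures are saved under pics/ and viewed, at most 14 in all, crops included, and the job is handed in when it is done.

Besides the shell and the picture viewer there is one more tool, called after "Call:" as name(argument=value, ...), one argument or row to a line, values as JSON. move_arm: Moves the arm, as the interface text tells. Its arguments: {"type":"object","properties":{"motion":{"type":"array","items":{"type":"array","items":{"type":"number"}}},"claw":{"type":"number"},"grip_force":{"type":"number"}},"required":["motion"]}

```bash
ls; mkdir -p pics
python3 - <<'E'
from cell import bot
import cv2,numpy as np
np.set_printoptions(precision=4,suppress=True)
for n in("scene","top"):
    cv2.imwrite(f"pics/{n}0.png",bot.capture(n)); i=bot.camera_info(n); print(n,i["K"],i["world_from_camera"])
print(bot.get_obs(),bot.pinch_z)
E
```

```text
pics
scene [[363.1901   0.     253.6594]
 [  0.     363.1901 190.8274]
 [  0.       0.       1.    ]] [[ 0.6239  0.6668 -0.4076  0.9056]
 [ 0.7815 -0.5339  0.3229 -0.2894]
 [-0.0023 -0.52   -0.8542  0.8387]
 [ 0.      0.      0.      1.    ]]
top [[348.7632   0.     257.7202]
 [  0.     348.7632 187.7442]
 [  0.       0.       1.    ]] [[ 0.0076 -0.9883  0.1523  0.4183]
 [-1.     -0.0084 -0.0041  0.0135]
 [ 0.0053 -0.1522 -0.9883  0.9064]
 [ 0.      0.      0.      1.    ]]
{'time': 0.1, 'q': array([ 0.9326,  0.3134,  1.4983, -0.    ,  1.331 , -0.2234]), 'joint_velocities': array([-0.0003, -0.003 , -0.0019, -0.0005,  0.0005,  0.0002]), 'joint_torque': array([  0.0023, -40.2817, -25.2647,   0.0694,   0.0342,  -0.0001]), 'position': array([0.2115, 0.4803, 0.2382]), 'tcp_rot': array([-3.1405, -0.0002,  2.7268]), 'wrist_force': array([-0.0611,  0.009 , -0.1211]), 'moment': array([-0.0212, -0.0298,  0.0055]), 'grasp_force': 0.0, 'opening': 1.0040459348259674} 0.0187
```

View pics/scene0.png

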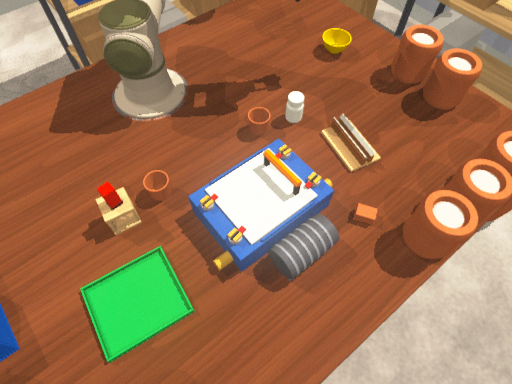

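View pics/top0.png

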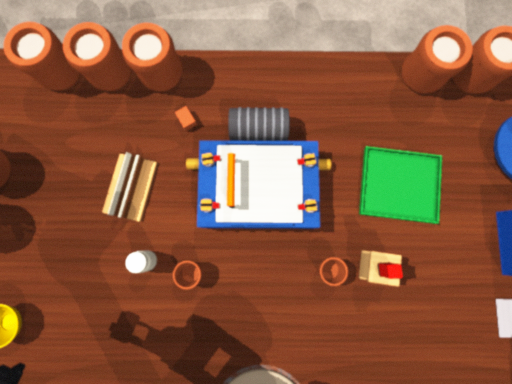

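The scene view shows the pump in the middle with the tray to its right and the rest to its left. In the top view the stand is near (385,268), the rest (130,187), the tray (401,185), and the cams sit at the panel's corners.

```bash
cat > h.py <<'E'
from cell import bot
import cv2,numpy as np
np.set_printoptions(precision=4,suppress=True)
from scipy.spatial.transform import Rotation as Ro
def ray(n,uv,z):
    i=bot.camera_info(n);T=i["world_from_camera"]
    uv=np.atleast_2d(np.float64(uv)); d=(np.c_[uv,np.ones(len(uv))]@np.linalg.inv(i["K"]).T)@T[:3,:3].T
    return T[:3,3]+d*((z-T[2,3])/d[:,2])[:,None]
def proj(n,p):
    i=bot.camera_info(n);T=np.linalg.inv(i["world_from_camera"])
    c=np.atleast_2d(p)@T[:3,:3].T+T[:3,3]; c=c@i["K"].T; return c[:,:2]/c[:,2:]
def mask(im,lo,hi): return cv2.inRange(cv2.cvtColor(im,cv2.COLOR_BGR2HSV),np.array(lo),np.array(hi))
def blobs(m,amin=6):
    cs,_=cv2.findContours(m,cv2.RETR_EXTERNAL,cv2.CHAIN_APPROX_NONE)
    out=[]
    for c in cs:
        b=np.zeros_like(m);cv2.drawContours(b,[c],-1,255,-1);b&=m
        ys,xs=np.nonzero(b)
        if len(xs)>=amin: out.append((len(xs),np.array([xs.mean(),ys.mean()]),c))
    return sorted(out,key=lambda o:-o[0])
def rect(n,c,z):
    "minAreaRect in world on plane z: centre, size, angle deg"
    p=ray(n,c.reshape(-1,2),z)[:,:2]; return cv2.minAreaRect((p*1000).astype(np.float32))
def togo(x,y,z,yaw=None):
    "shift in tool axes (mm) and spin deg to a world TCP target"
    o=bot.get_obs();R=Ro.from_euler('xyz',o['tcp_rot']).as_matrix()
    d=R.T@(np.array([x,y,z])-o['position'])*1000
    s=None if yaw is None else (-(np.degrees(yaw-o['tcp_rot'][2]))+90)%180-90
    print('go',d.round(1),'spin',s,'q',o['q'].round(2))
def show(n,name,x0,y0,x1,y1,k):
    im=bot.capture(n);cv2.imwrite(name,cv2.resize(im[y0:y1,x0:x1],None,fx=k,fy=k,interpolation=cv2.INTER_CUBIC));return im
E
python3 - <<'E'
from h import *
im=cv2.imread('pics/top0.png')
g=blobs(mask(im,(45,120,60),(75,255,255)),200); print('tray',[rect('top',b[2],.018) for b in g[:1]])
r=mask(im,(0,200,120),(5,255,255))|mask(im,(175,200,120),(180,255,255))
for b in blobs(r): print('red',b[0],b[1],rect('top',b[2],.144 if b[0]>100 else .09),ray('top',b[1],.09))
for b in blobs(mask(im,(22,110,120),(32,255,255)),15): print('brass',b[0],b[1],ray('top',b[1],.101))
for b in blobs(mask(im,(8,200,150),(21,255,255)),50)[:3]: print('orange',b[0],b[1],rect('top',b[2],.14))
for b in blobs(mask(im,(0,0,190),(180,60,255)),300)[:4]: print('white',b[0],b[1],rect('top',b[2],.086))
for b in blobs(mask(im,(105,120,60),(130,255,255)),300)[:4]: print('blue',b[0],b[1],rect('top',b[2],.08))
for b in blobs(mask(im,(12,30,120),(26,140,255)),200)[:6]: print('wood',b[0],b[1],rect('top',b[2],.04),rect('top',b[2],.078))
c=im[140:290,80:420]
cv2.imwrite('pics/c1.png',np.vstack([cv2.resize(im[145:225,90:250],None,fx=5,fy=3.6*5/3.6,interpolation=2)[:400],])) 
a=cv2.resize(im[140:235,190:340],None,fx=5,fy=5,interpolation=2)
cv2.imwrite('pics/c1.png',a)
b=np.hstack([cv2.resize(im[145:225,90:165],(375,400),interpolation=2),cv2.resize(im[240:295,350:410],(436,400),interpolation=2)])
cv2.imwrite('pics/c2.png',b[:,:800])
E
```

```text
tray [((568.2453002929688, -360.2667236328125), (205.4281463623047, 181.84413146972656), 83.41912078857422)]
red 308 [390.8766 270.3539] ((359.27001953125, -274.7978820800781), (49.313655853271484, 28.861875534057617), 86.82575988769531) [[ 0.3553 -0.2962  0.09  ]]
red 22 [214.7727 205.0909] ((502.3016662597656, 110.21763610839844), (9.5580472946167, 9.397234916687012), 1.4553885459899902) [[0.5021 0.1107 0.09  ]]
red 21 [301.0952 161.2381] ((609.9299926757812, -94.3117446899414), (9.823246955871582, 12.14770221710205), 0.5060601234436035) [[ 0.6093 -0.0934  0.09  ]]
red 20 [301.25 206.6 ] ((500.40289306640625, -93.02964782714844), (7.076672077178955, 11.802321434020996), 0.4663960635662079) [[ 0.5002 -0.0925  0.09  ]]
red 19 [215.7368 157.8421] ((615.980712890625, 111.04934692382812), (9.887007713317871, 10.701360702514648), 27.321378707885742) [[0.6159 0.1114 0.09  ]]
brass 654 [  7.7156 324.3578] [[0.2343 0.5568 0.101 ]]
brass 68 [109.7059 195.1471] [[0.5221 0.354  0.101 ]]
brass 49 [191.1633 162.4898] [[0.6014 0.1678 0.101 ]]
brass 27 [206. 208.] [[0.494  0.1295 0.101 ]]
brass 26
[... 2116 characters left out ...]
)
wood 606 [262.2855 377.934 ] ((108.83610534667969, -2.2338180541992188), (28.175182342529297, 141.2010040283203), 0.324349582195282) ((122.41065979003906, -1.5423507690429688), (26.939449310302734, 135.0081024169922), 0.32435041666030884)
wood 346 [144.9422 189.1474] ((544.560791015625, 298.61224365234375), (27.24460220336914, 152.44618225097656), 77.6741714477539) ((539.0249633789062, 286.10894775390625), (26.0496768951416, 145.76007080078125), 77.67418670654297)
wood 242 [127.686  186.9793] ((555.5664672851562, 335.25146484375), (13.079423904418945, 164.85264587402344), 77.03955841064453) ((549.5479736328125, 321.1412353515625), (12.50577163696289, 157.62240600585938), 77.03955841064453)
```

View pics/c1.png

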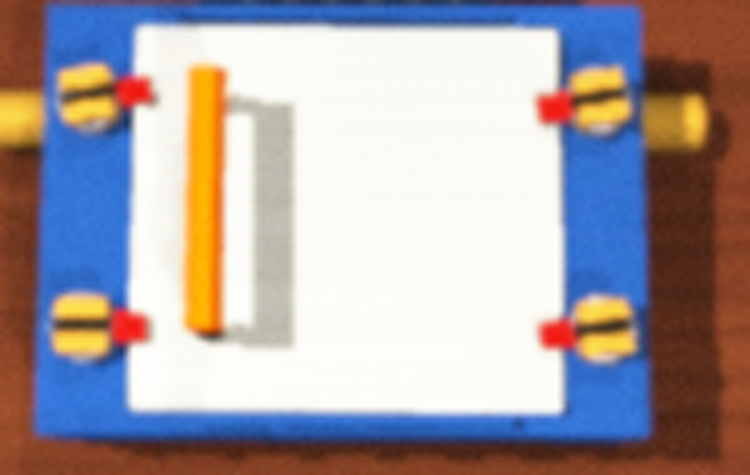

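View pics/c2.png

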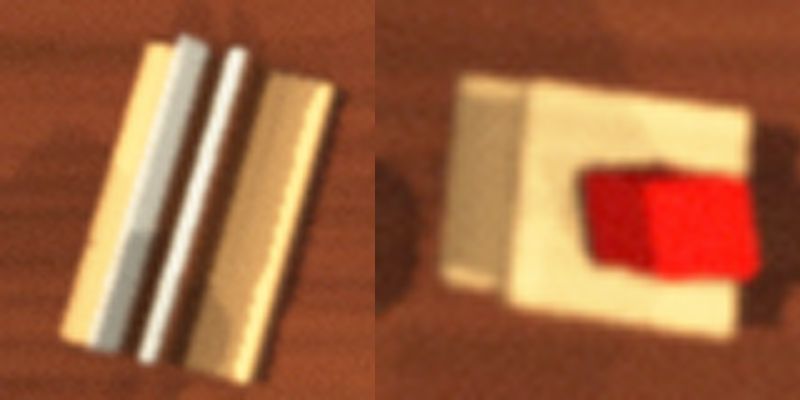

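The cam slots all run nearly along world y, with tilts of up to about 7°. The rest's long axis is at about -13°, and the driver handle's top is near (395,271).

Run:
```python
from h import *
f=lambda P:np.array([[350+(x-375)*60/436,240+y*55/400] for x,y in P])
t=ray('top',f([(650,180),(750,180),(757,275),(645,278)]),.144)[:,:2]
s=ray('top',f([(530,80),(752,105),(735,338),(508,305)]),.078)[:,:2]
for p in(t,s): print(p,p.mean(0),cv2.minAreaRect((p*1000).astype(np.float32)))
b=ray('top',f([(585,172),(640,262)]),.078);print('low',b)
# scene check
sc=cv2.imread('pics/scene0.png')
r=mask(sc,(0,150,90),(6,255,255))|mask(sc,(174,150,90),(180,255,255))
print([ (o[0],o[1]) for o in blobs(r,50)], proj('scene',[list(t.mean(0))+[.111]]))
tp=cv2.imread('pics/top0.png')
print(proj('top',[list(t.mean(0))+[.111]]))
# slot angles: dark pixels within brass heads
hsv=cv2.cvtColor(tp,cv2.COLOR_BGR2HSV)
for n,c in(('1',(.502,.130)),('2',(.612,.1313)),('3',(.5025,-.112)),('4',(.6125,-.1128))):
    u,v=proj('top',[[*c,.101]])[0].round().astype(int)
    p=cv2.resize(tp[v-7:v+8,u-7:u+8],None,fx=8,fy=8,interpolation=2); g=p[:,:,2].astype(float)
    yy,xx=np.mgrid[:120,:120]; k=((xx-60)**2+(yy-60)**2<48**2)&(g<150)&(abs(yy-60)<22)
    X,Y=xx[k]/8+u-7-.44,yy[k]/8+v-7-.44
    w=ray('top',np.c_[X,Y],.100)[:,:2]; m=w.mean(0); U=np.linalg.svd(w-m,full_matrices=False)[2][0]
    print('cam',n,k.sum(),m,'slot dir deg',np.degrees(np.arctan2(U[1],U[0]))%180)
togo(*t.mean(0),.2,np.radians(82.4))
```

```text
[[ 0.3712 -0.2698]
 [ 0.3714 -0.2993]
 [ 0.3442 -0.2999]
 [ 0.3431 -0.2669]] [ 0.3575 -0.284 ] ((357.4287414550781, -283.1092529296875), (28.05565071105957, 32.97690200805664), 1.158314824104309)
[[ 0.3983 -0.2571]
 [ 0.391  -0.3284]
 [ 0.3182 -0.3189]
 [ 0.3279 -0.2471]] [ 0.3589 -0.2879] ((359.40618896484375, -287.91064453125), (72.44076538085938, 73.34684753417969), 82.3320083618164)
low [[ 0.3695 -0.2735  0.078 ]
 [ 0.3415 -0.2898  0.078 ]]
[(362, array([109.1575, 194.3674]))] [[109.5102 195.1124]]
[[388.9705 270.1124]]
cam 1 1499 [0.5025 0.1303] slot dir deg 91.05369399360725
cam 2 1480 [0.6124 0.1304] slot dir deg 100.37089459048151
cam 3 1535 [ 0.5031 -0.1127] slot dir deg 98.37184449362253
cam 4 1593 [ 0.6133 -0.1141] slot dir deg 100.30915702017936
go [-441.6 -640.6   38.8] spin 73.832529796865 q [ 0.93  0.31  1.5  -0.    1.33 -0.22]
```

Call:
move_arm(
  motion=[
    [-319,-253,0,40],
    [-319,-253,0,40],
    [-319,-253,0,40],
    [-319,-253,0,40],
    [-319,-253,0,40],
    [-319,-253,0,40],
    [-319,-253,0,40],
    [-319,-253,0,40],
  ],
  claw=60,
)

```text
time: 0.9
position: [0.3986, 0.1247, 0.2387]
tcp_rot: [3.141, -0.0, 2.029]
wrist_force: [0.9, 0.8, -0.7]
opening: 0.682
grasp_force: 0.0
```

```bash
python3 -c "
from h import *
togo(.3575,-.284,.19,np.radians(88))"
```

```text
go [-348.5 -217.6   48.7] spin 28.2290652143393 q [ 0.02  0.07  1.79  0.    1.28 -0.44]
```

Call:
move_arm(
  motion=[
    [-348,-218,20,28],
    [-348,-218,20,28],
    [-348,-218,20,28],
    [-348,-218,20,28],
    [-348,-218,20,28],
    [-348,-218,20,28],
    [-348,-218,20,28],
    [-348,-218,20,28],
  ],
)

```text
time: 1.7
position: [0.3568, -0.2728, 0.2191]
tcp_rot: [-3.142, -0.0, 1.539]
wrist_force: [1.0, 0.0, 0.6]
opening: 0.678
grasp_force: 0.0
```

Call:
move_arm(
  motion=[
    [0,0,0,0],
    [0,0,0,0],
    [0,0,0,0],
  ],
)

```text
time: 2.0
position: [0.3578, -0.2698, 0.2192]
tcp_rot: [-3.141, -0.001, 1.541]
wrist_force: [0.3, 0.5, 0.2]
opening: 0.677
grasp_force: 0.0
```

```bash
python3 -c "
from h import *
togo(.3575,-.284,.094,np.radians(88)); print(bot.get_obs()['position'],bot.get_obs()['tcp_rot'])
show('scene','pics/s1.png',60,100,260,250,4)"
```

```text
go [-14.3   0.2 125.2] spin 0.2845864603309849 q [-0.91  0.16  1.74  0.    1.24 -0.88]
[ 0.3578 -0.2698  0.2192] [-3.1413 -0.0006  1.5409]
```

View pics/s1.png

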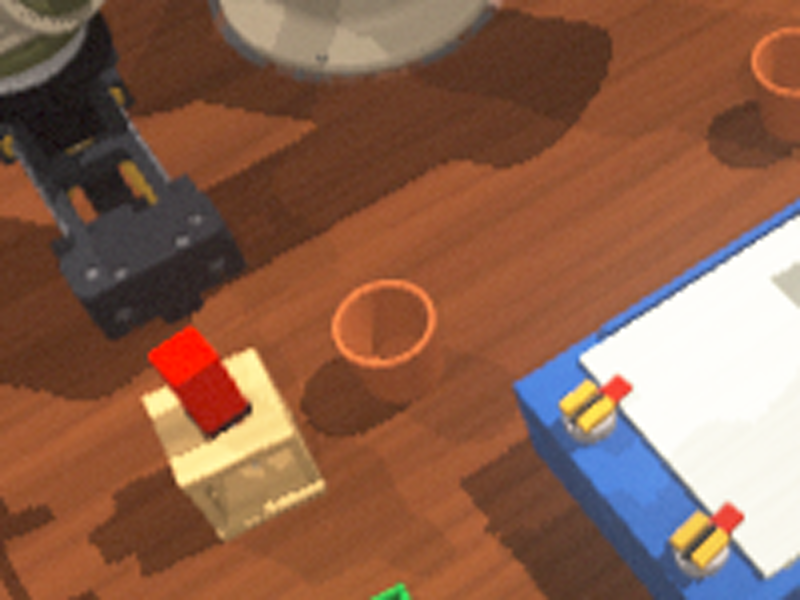

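Call:
move_arm(
  motion=[
    [-14,0,60,0],
    [-14,0,60,0],
    [-14,0,95,0],
    [-14,0,125,0],
    [-14,0,125,0],
    [-14,0,125,0],
  ],
)

```text
time: 2.65
position: [0.3577, -0.2846, 0.0955]
tcp_rot: [3.141, 0.0, 1.541]
wrist_force: [0.6, -0.6, -0.5]
opening: 0.686
grasp_force: 0.0
```

Call:
move_arm(
  motion=[
    [0,0,0,0],
    [0,0,0,0],
    [0,0,0,0],
    [0,0,0,0],
    [0,0,0,0],
  ],
  claw=10,
  grip_force=45,
)

```text
time: 3.15
position: [0.3574, -0.285, 0.0948]
tcp_rot: [3.141, 0.001, 1.54]
wrist_force: [-0.8, 0.7, 6.0]
opening: 0.347
grasp_force: 42.7
```

Call:
move_arm(
  motion=[
    [0,0,-40,0],
    [0,0,-80,0],
    [0,0,-120,0],
    [0,0,-120,0],
    [0,0,-120,0],
  ],
)

```text
time: 3.65
position: [0.3571, -0.2846, 0.214]
tcp_rot: [3.142, 0.0, 1.54]
wrist_force: [-0.3, 0.8, -1.5]
opening: 0.349
grasp_force: 42.7
```

```bash
python3 -c "
from h import *
im=show('scene','pics/s2.png',60,60,260,210,4)
print(bot.get_obs()['position'],bot.get_obs()['wrist_force'])
togo(.5028,-.1125,.20,np.radians(98))"
```

```text
[ 0.3569 -0.2843  0.2131] [-0.0818  0.5709 -1.2683]
go [176.2 140.6  13.2] spin -9.769221494044956 q [-0.93  0.19  1.73 -0.    1.23 -0.9 ]
```

View pics/s2.png

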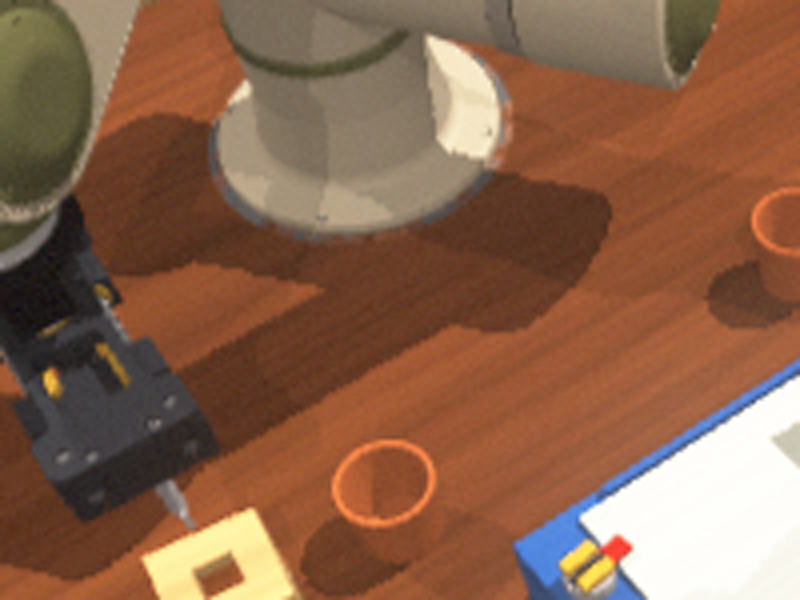

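Call:
move_arm(
  motion=[
    [176,141,0,80],
    [176,141,0,80],
    [176,141,0,80],
    [176,141,0,80],
    [176,141,0,80],
    [176,141,0,80],
    [176,141,0,80],
    [176,141,0,80],
  ],
)

```text
time: 4.5
position: [0.5032, -0.1123, 0.212]
tcp_rot: [-3.138, 0.003, 0.444]
wrist_force: [-0.2, -0.6, -1.9]
opening: 0.347
grasp_force: 42.7
```

Call:
move_arm(
  motion=[
    [0,0,10,8],
    [0,0,20,8],
    [0,0,20,8],
    [0,0,20,8],
  ],
)

```text
time: 4.9
position: [0.5033, -0.1131, 0.1936]
tcp_rot: [-3.14, 0.001, 0.312]
wrist_force: [0.6, 0.1, -0.3]
opening: 0.349
grasp_force: 42.7
```

```bash
python3 -c "
from h import *
im=show('scene','pics/s3.png',170,150,290,240,6)
print(bot.get_obs()['position'],bot.get_obs()['wrist_force'],np.degrees(bot.get_obs()['tcp_rot']))
togo(.5028,-.1125,.19,np.radians(8))
p=bot.get_obs()['position']; print(proj('scene',[p-[0,0,.0768],[.503,-.1125,.101],[.503,-.1125,.093]]))"
```

```text
[ 0.5035 -0.1132  0.1941] [0.5087 0.4067 0.1578] [-179.977     0.0252   17.8276]
go [-0.5 -0.9  4.1] spin 9.827557456819292 q [-0.45  0.33  1.59 -0.    1.22  0.81]
[[205.2719 196.4577]
 [206.1976 199.6552]
 [206.5833 201.3453]]
```

View pics/s3.png

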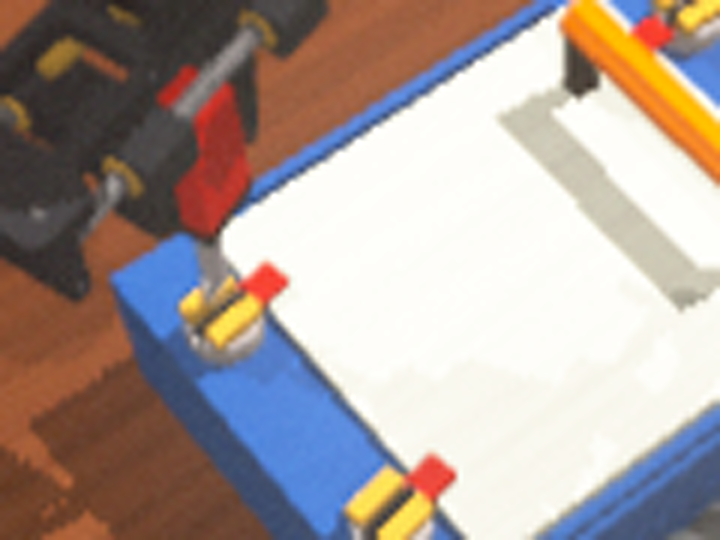

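Call:
move_arm(
  motion=[
    [0,-1,0,8],
    [0,-1,0,10],
    [0,-1,6,10],
    [0,-1,10,10],
    [0,-1,13,10],
    [0,-1,16,10],
    [0,-1,18,10],
    [0,-1,19,10],
  ],
)

```text
time: 5.75
position: [0.5038, -0.1124, 0.1764]
tcp_rot: [3.141, -0.002, 0.135]
wrist_force: [-1.9, 1.8, 13.3]
opening: 0.347
grasp_force: 42.7
```

Call:
move_arm(
  motion=[
    [0.7,0,0,0],
    [1.4,0,0,0],
    [1.4,0,0,0],
  ],
)

```text
time: 6.05
position: [0.5047, -0.1123, 0.1767]
tcp_rot: [3.14, -0.0, 0.135]
wrist_force: [-5.3, 0.4, 11.9]
opening: 0.347
grasp_force: 42.7
```

Call:
move_arm(
  motion=[
    [0.7,0,0,0],
    [1.4,0,0,0],
    [1.4,0,0,0],
  ],
)

```text
time: 6.35
position: [0.5071, -0.1123, 0.1772]
tcp_rot: [3.139, -0.004, 0.135]
wrist_force: [-1.5, 1.3, 11.5]
opening: 0.34
grasp_force: 43.3
```

Call:
move_arm(
  motion=[
    [-1.5,0,-4,0],
    [-3,0,-4,0],
    [-3,0,-4,0],
  ],
)

```text
time: 6.65
position: [0.5028, -0.1122, 0.179]
tcp_rot: [-3.141, 0.001, 0.135]
wrist_force: [-0.3, 0.6, -2.0]
opening: 0.348
grasp_force: 43.4
```

```bash
python3 -c "
from h import *
a=bot.capture('scene')[175:215,185:230];b=bot.capture('top')[185:225,285:330]
cv2.imwrite('pics/s4.png',np.hstack([cv2.resize(i,(400,356),interpolation=2) for i in(a,b)]))
p=bot.get_obs()['position'];print(p)
for n,o in(('scene',(185,175)),('top',(285,185))): print(n,(proj(n,[p-[0,0,.0768],[.503,-.1125,.101],[.503,-.1125,.093]])-o)*8.89)"
```

```text
[ 0.5029 -0.1122  0.1789]
scene [[188.6575 216.1712]
 [188.4468 219.1846]
 [191.8756 234.2095]]
top [[225.9387 177.5751]
 [226.39   177.6437]
 [221.6934 180.7816]]
```

View pics/s4.png

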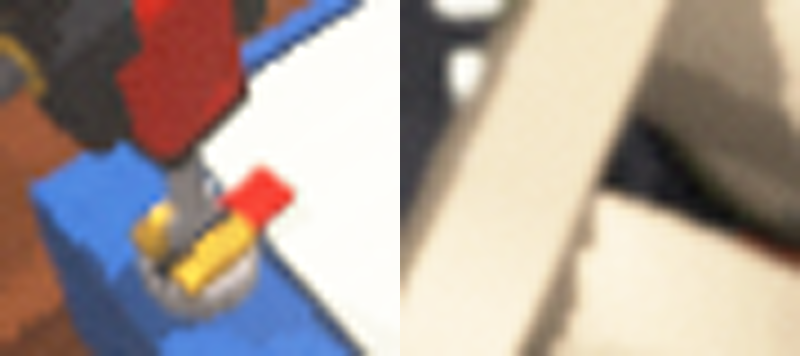

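Call:
move_arm(
  motion=[
    [-1.2,0,0,0],
    [-1.2,0,3,0],
    [-1.2,0,5,0],
    [-1.2,0,5,0],
  ],
)

```text
time: 7.15
position: [0.5017, -0.1123, 0.1738]
tcp_rot: [-3.141, 0.001, 0.135]
wrist_force: [-0.7, 0.1, -1.7]
opening: 0.344
grasp_force: 43.4
```

Call:
move_arm(
  motion=[
    [-0.7,0,0,0],
    [-1.3,0,0,0],
    [-1.3,0,0,0],
  ],
)

```text
time: 7.45
position: [0.5006, -0.1126, 0.1744]
tcp_rot: [3.141, -0.0, 0.134]
wrist_force: [0.3, -0.5, -1.6]
opening: 0.347
grasp_force: 43.3
```

Call:
move_arm(
  motion=[
    [0.5,0,2,0],
    [0.5,0,4,0],
    [0.5,0,4,0],
  ],
)

```text
time: 7.75
position: [0.501, -0.1125, 0.1699]
tcp_rot: [-3.141, 0.001, 0.135]
wrist_force: [-0.1, 0.3, -1.3]
opening: 0.345
grasp_force: 43.4
```

Call:
move_arm(
  motion=[
    [0,0,0,-94],
    [0,0,0,-94],
    [0,0,0,-94],
    [0,0,0,-94],
    [0,0,0,-94],
    [0,0,0,-94],
    [0,0,0,-94],
    [0,0,0,-94],
  ],
)

```text
time: 8.55
position: [0.5019, -0.1131, 0.1703]
tcp_rot: [3.139, 0.001, 1.34]
wrist_force: [4.2, -2.2, -4.8]
opening: 0.342
grasp_force: 43.2
```

Call:
move_arm(
  motion=[
    [0,0,0,-25],
    [0,0,0,-25],
    [0,0,0,-25],
    [0,0,0,-25],
    [0,0,0,-25],
  ],
)

```text
time: 9.05
position: [0.5021, -0.1131, 0.1704]
tcp_rot: [3.139, 0.002, 1.771]
wrist_force: [5.4, -2.3, -3.9]
opening: 0.347
grasp_force: 43.2
```

```bash
python3 -c "
from h import *
o=bot.get_obs();print(o['position'],np.degrees(o['tcp_rot'][2]),o['moment'],o['wrist_force'])
show('scene','pics/s5.png',165,140,345,260,4.4)"
```

```text
[ 0.5021 -0.1131  0.1704] 101.45551619148603 [-0.6454 -0.9534 -0.0359] [ 5.393  -2.3332 -3.884 ]
```

View pics/s5.png

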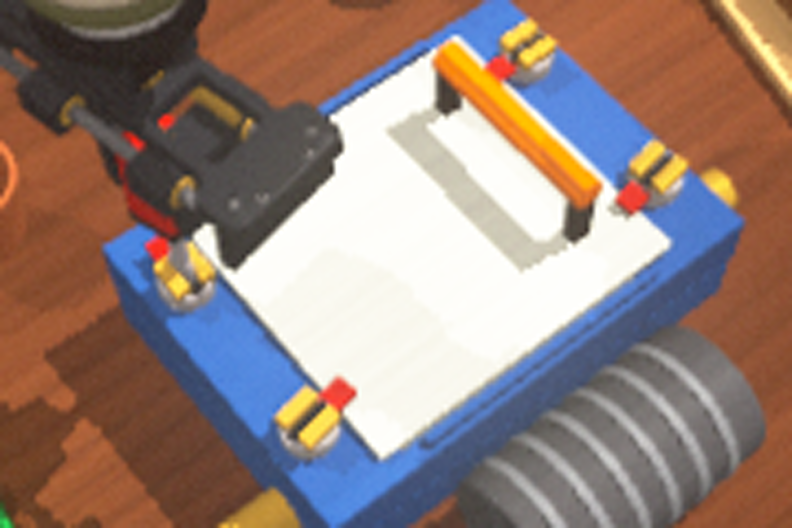

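Call:
move_arm(
  motion=[
    [0,0,-12,0],
    [0,0,-32,0],
    [-23,108,-32,91],
    [-23,108,-32,91],
    [-23,108,-32,91],
    [-23,108,-32,91],
    [-23,108,-32,91],
    [-23,108,-32,91],
  ],
)

```text
time: 9.9
position: [0.6115, -0.1134, 0.2028]
tcp_rot: [-3.141, -0.0, 0.865]
wrist_force: [0.7, 0.8, -0.4]
opening: 0.346
grasp_force: 43.4
```

Call:
move_arm(
  motion=[
    [0,0,0,41],
    [0,0,0,41],
    [0,0,0,41],
    [0,0,0,41],
    [0,0,0,41],
    [0,0,0,41],
  ],
)

```text
time: 10.5
position: [0.6115, -0.1135, 0.2029]
tcp_rot: [-3.141, -0.0, 0.154]
wrist_force: [0.9, -0.8, -1.8]
opening: 0.347
grasp_force: 43.4
```

```bash
python3 -c "
from h import *
togo(.6117,-.1138,.18,np.radians(10)); o=bot.get_obs(); print(o['position'],o['wrist_force'])"
```

```text
go [ 0.2  0.3 22.9] spin -1.154303893665812 q [-0.37  0.55  1.23  0.    1.35  1.04]
[ 0.6115 -0.1135  0.2029] [ 0.852  -0.7826 -1.8469]
```

Call:
move_arm(
  motion=[
    [0,0,12,-1],
    [0,0,20,-1],
    [0,0,25,-1],
    [0,0,29,-1],
    [0,0,32,-1],
    [0,0,32,-1],
  ],
)

```text
time: 11.1
position: [0.6115, -0.1136, 0.17]
tcp_rot: [-3.141, 0.0, 0.173]
wrist_force: [-0.3, -0.1, -1.1]
opening: 0.346
grasp_force: 43.4
```

Seated. Turn it from yaw 10° to about 102°.

Call:
move_arm(
  motion=[
    [0,0,0,-92],
    [0,0,0,-92],
    [0,0,0,-92],
    [0,0,0,-92],
    [0,0,0,-92],
    [0,0,0,-92],
    [0,0,0,-92],
    [0,0,0,-92],
  ],
)

```text
time: 11.9
position: [0.6127, -0.1139, 0.1706]
tcp_rot: [3.137, 0.0, 1.379]
wrist_force: [7.0, -1.5, -6.2]
opening: 0.343
grasp_force: 43.2
```

Call:
move_arm(
  motion=[
    [0,0,0,-23],
    [0,0,0,-23],
    [0,0,0,-23],
    [0,0,0,-23],
    [0,0,0,-23],
  ],
)

```text
time: 12.4
position: [0.6128, -0.1136, 0.1707]
tcp_rot: [3.137, 0.001, 1.774]
wrist_force: [6.3, -0.3, -4.8]
opening: 0.343
grasp_force: 43.3
```

```bash
python3 -c "
from h import *
o=bot.get_obs(); print(o['position'],o['wrist_force'],np.degrees(o['tcp_rot']),o['moment'])
togo(.6115,-.1136,.26,np.radians(10)); togo(.611,.130,.26,np.radians(10));togo(.5013,.1295,.26,np.radians(1))"
```

```text
[ 0.6128 -0.1136  0.1707] [ 6.2832 -0.2769 -4.8298] [179.7612   0.0749 101.658 ] [-0.0159 -1.423  -0.0491]
go [  0.2  -0.9 -89.3] spin -88.34203180109995 q [-0.37  0.58  1.28  0.    1.28 -0.58]
go [238.9  47.8 -89.4] spin -88.34203180109995 q [-0.37  0.58  1.28  0.    1.28 -0.58]
go [260.6 -59.7 -89.8] spin -79.34203180109995 q [-0.37  0.58  1.28  0.    1.28 -0.58]
```

Call:
move_arm(
  motion=[
    [0,0,-40,0],
    [0,0,-75,0],
    [239,48,-75,91],
    [239,48,-75,91],
    [239,48,-75,91],
    [239,48,-75,91],
    [239,48,-75,91],
    [239,48,-75,91],
  ],
)

```text
time: 13.2
position: [0.6096, 0.1351, 0.2456]
tcp_rot: [-3.141, -0.001, 0.909]
wrist_force: [0.1, -1.3, -1.0]
opening: 0.346
grasp_force: 43.4
```

Call:
move_arm(
  motion=[
    [0,0,0,41],
    [0,0,0,41],
    [0,0,0,41],
    [0,0,0,41],
    [0,0,0,41],
    [0,0,0,41],
  ],
)

```text
time: 13.8
position: [0.6103, 0.1302, 0.2455]
tcp_rot: [3.142, -0.0, 0.193]
wrist_force: [-0.3, -0.2, -1.6]
opening: 0.346
grasp_force: 43.4
```

```bash
python3 -c "
from h import *
togo(.611,.130,.18,np.radians(10)); o=bot.get_obs(); print(o['position'],o['wrist_force'])"
```

```text
go [ 0.6  0.3 65.5] spin 1.0822139009489433 q [0.02 0.53 1.16 0.   1.45 1.4 ]
[0.6103 0.1302 0.2455] [-0.3327 -0.1924 -1.5535]
```

Call:
move_arm(
  motion=[
    [0.7,0,30,1],
    [0.7,0,52,1],
    [0.7,0,62,1],
    [0.7,0,67,1],
    [0.7,0,71,1],
    [0.7,0,75,1],
    [0.7,0,75,1],
  ],
)

```text
time: 14.5
position: [0.611, 0.1303, 0.1704]
tcp_rot: [3.142, -0.0, 0.177]
wrist_force: [-0.7, 0.2, -1.8]
opening: 0.34
grasp_force: 43.4
```

Call:
move_arm(
  motion=[
    [0,0,0,-92],
    [0,0,0,-92],
    [0,0,0,-92],
    [0,0,0,-92],
    [0,0,0,-92],
    [0,0,0,-92],
    [0,0,0,-92],
    [0,0,0,-92],
  ],
)

```text
time: 15.3
position: [0.6123, 0.13, 0.1709]
tcp_rot: [3.137, -0.0, 1.383]
wrist_force: [6.7, -0.7, -4.7]
opening: 0.341
grasp_force: 43.2
```

Call:
move_arm(
  motion=[
    [0,0,0,-23],
    [0,0,0,-23],
    [0,0,0,-23],
    [0,0,0,-23],
    [0,0,0,-23],
  ],
)

```text
time: 15.8
position: [0.6124, 0.1303, 0.171]
tcp_rot: [3.137, 0.001, 1.778]
wrist_force: [6.3, 0.2, -4.2]
opening: 0.34
grasp_force: 43.3
```

```bash
python3 -c "
from h import *
o=bot.get_obs(); print(o['position'],o['wrist_force'],np.degrees(o['tcp_rot']),o['moment'])
togo(.5013,.1297,.2,np.radians(1))"
```

```text
[0.6124 0.1303 0.171 ] [ 6.3133  0.2483 -4.2442] [179.7212   0.0384 101.8841] [ 0.0291 -1.4015 -0.0577]
go [  22.3 -108.7  -29.5] spin -79.11592009856153 q [ 0.02  0.59  1.27  0.    1.28 -0.18]
```

Call:
move_arm(
  motion=[
    [0,0,-12,0],
    [0,0,-32,0],
    [22,-108,-32,100],
    [22,-108,-32,100],
    [22,-108,-32,100],
    [22,-108,-32,100],
    [22,-108,-32,100],
    [22,-108,-32,100],
  ],
)

```text
time: 16.6
position: [0.5009, 0.1296, 0.2038]
tcp_rot: [3.14, -0.001, 0.872]
wrist_force: [-0.5, -0.1, -0.6]
opening: 0.344
grasp_force: 43.4
```

Call:
move_arm(
  motion=[
    [0,0,0,50],
    [0,0,0,50],
    [0,0,0,50],
    [0,0,0,50],
    [0,0,0,50],
    [0,0,0,50],
    [0,0,0,50],
  ],
)

```text
time: 17.3
position: [0.5009, 0.1296, 0.2034]
tcp_rot: [3.142, -0.001, 0.005]
wrist_force: [0.4, -0.1, -2.4]
opening: 0.343
grasp_force: 43.4
```

```bash
python3 -c "
from h import *
togo(.501,.1297,.17,np.radians(2)); o=bot.get_obs(); print(o['position'],o['wrist_force'])"
```

```text
go [ 0.  -0.1 33.4] spin -1.7287422605162135 q [ 0.03  0.33  1.58 -0.    1.24  1.59]
[0.5009 0.1296 0.2034] [ 0.3668 -0.1348 -2.3971]
```

Call:
move_arm(
  motion=[
    [0,0,12,-2],
    [0,0,20,-2],
    [0,0,25,-2],
    [0,0,29,-2],
    [0,0,33,-2],
    [0,0,33,-2],
  ],
)

```text
time: 17.9
position: [0.501, 0.1296, 0.1695]
tcp_rot: [3.142, -0.001, 0.041]
wrist_force: [-0.4, -0.9, -0.9]
opening: 0.349
grasp_force: 43.4
```

Call:
move_arm(
  motion=[
    [0,0,0,-100],
    [0,0,0,-100],
    [0,0,0,-100],
    [0,0,0,-100],
    [0,0,0,-100],
    [0,0,0,-100],
    [0,0,0,-100],
    [0,0,0,-100],
  ],
)

```text
time: 18.7
position: [0.5024, 0.1292, 0.1697]
tcp_rot: [3.137, -0.001, 1.246]
wrist_force: [7.9, -1.6, -5.6]
opening: 0.342
grasp_force: 43.2
```

Call:
move_arm(
  motion=[
    [0,0,0,-31],
    [0,0,0,-31],
    [0,0,0,-31],
    [0,0,0,-31],
    [0,0,0,-31],
    [0,0,0,-31],
  ],
)

```text
time: 19.3
position: [0.5025, 0.1297, 0.1699]
tcp_rot: [3.136, 0.001, 1.781]
wrist_force: [7.2, 0.3, -2.7]
opening: 0.342
grasp_force: 43.4
```

Call:
move_arm(
  motion=[
    [0,0,-20,0],
    [0,0,-60,0],
    [0,0,-100,0],
    [0,0,-100,0],
  ],
)

```text
time: 19.7
position: [0.5024, 0.1297, 0.2743]
tcp_rot: [3.132, 0.002, 1.782]
wrist_force: [1.1, -0.2, -1.9]
opening: 0.341
grasp_force: 43.5
```

```bash
python3 -c "
from h import *
o=bot.get_obs(); print(o['position'],o['wrist_force'],np.degrees(o['tcp_rot']))
togo(.357,-.2845,.235,np.radians(88))
im=show('scene','pics/s6.png',165,120,345,255,4.4)
cv2.imwrite('pics/top6.png',bot.capture('top'))"
```

```text
[0.5024 0.1297 0.2743] [ 1.092  -0.1521 -1.9074] [179.4664   0.0979 102.0902]
go [-374.5 -229.3   37.8] spin 14.090156124674024 q [ 0.03  0.27  1.46  0.    1.4  -0.18]
```

View pics/s6.png

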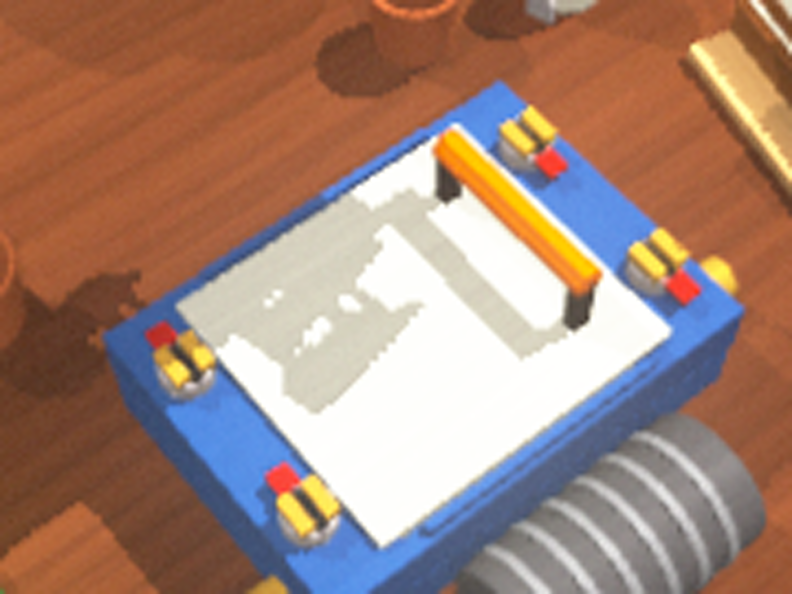

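All four lobes now lie along the panel's edges, at crop pixels (550,163), (683,288), (162,335) and (284,478). Next, the driver goes back.

Call:
move_arm(
  motion=[
    [-374,-229,30,14],
    [-374,-229,30,14],
    [-374,-229,30,14],
    [-374,-229,30,14],
    [-374,-229,30,14],
    [-374,-229,30,14],
    [-374,-229,30,14],
    [-374,-229,30,14],
  ],
)

```text
time: 20.6
position: [0.3666, -0.2481, 0.2404]
tcp_rot: [-3.14, -0.002, 1.537]
wrist_force: [0.9, -0.0, 0.1]
opening: 0.347
grasp_force: 43.5
```

```bash
python3 -c "
from h import *
togo(.357,-.2845,.235,np.radians(88.2))"
```

```text
go [-36.7  -8.3   5.3] spin -0.13607227270270528 q [-0.86  0.13  1.72  0.    1.29 -0.83]
```

Call:
move_arm(
  motion=[
    [-37,-8,5,0],
    [-37,-8,5,0],
    [-37,-8,5,0],
    [-37,-8,5,0],
  ],
)

```text
time: 21.0
position: [0.359, -0.2824, 0.2363]
tcp_rot: [-3.141, -0.001, 1.538]
wrist_force: [-0.2, 0.3, -1.6]
opening: 0.338
grasp_force: 43.5
```

```bash
python3 -c "
from h import *
print(bot.get_obs()['position'])
im=cv2.imread('pics/top6.png')[240:295,350:415]; cv2.imwrite('pics/h.png',cv2.resize(im,None,fx=10,fy=10,interpolation=2))
togo(.357,-.2845,.098,np.radians(88.2)); print(ray('scene',(115,203.7),.078))"
```

```text
[ 0.359  -0.2824  0.2363]
go [ -2.3  -1.8 138.3] spin -0.07310203150781547 q [-0.92  0.16  1.69  0.    1.28 -0.89]
[[ 0.3627 -0.2845  0.078 ]]
```

View pics/h.png

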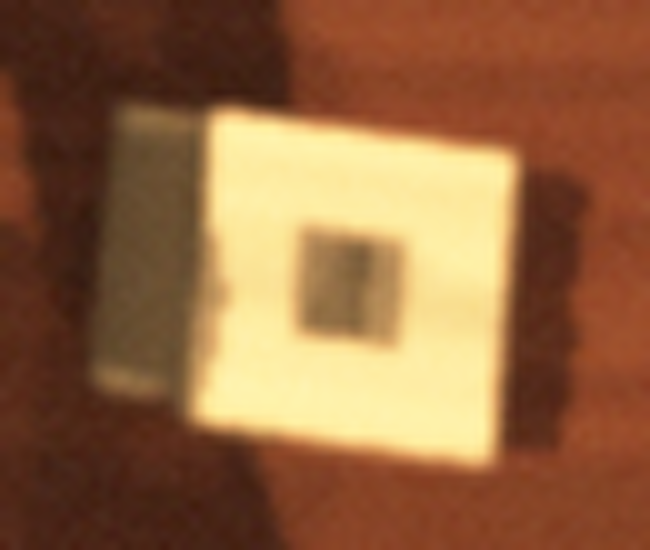

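The hole is clear, centred at about (350,290) in the crop, so the blade can be lowered into it.

Call:
move_arm(
  motion=[
    [-3.5,-1.5,45,0],
    [-3.5,-1.5,65,0],
    [-3.5,-1.5,85,0],
    [-3.5,-1.5,105,0],
    [-3.5,-1.5,122,0],
    [-3.5,-1.5,134,0],
    [-3.5,-1.5,140,0],
    [-3.5,-1.5,140,0],
  ],
)

```text
time: 21.8
position: [0.3574, -0.286, 0.0966]
tcp_rot: [-3.141, -0.001, 1.538]
wrist_force: [0.1, 0.3, -1.7]
opening: 0.34
grasp_force: 43.5
```

Call:
move_arm(
  motion=[
    [0,0,1.5,0],
    [0,0,1.5,0],
    [0,0,1.5,0],
  ],
)

```text
time: 22.1
position: [0.3574, -0.287, 0.0959]
tcp_rot: [3.141, 0.001, 1.537]
wrist_force: [-0.4, -0.3, -0.9]
opening: 0.343
grasp_force: 43.5
```

Call:
move_arm(
  motion=[
    [0,0,0,0],
    [0,0,0,0],
    [0,0,0,0],
    [0,0,-10,0],
    [0,0,-40,0],
    [0,0,-80,0],
    [0,0,-120,0],
    [0,0,-120,0],
  ],
  claw=60,
)

```text
time: 22.9
position: [0.3585, -0.2884, 0.2208]
tcp_rot: [3.136, 0.008, 1.537]
wrist_force: [0.9, -1.2, -0.5]
opening: 0.681
grasp_force: 0.0
```

Run:
```python
from h import *
a=bot.capture('scene'); cv2.imwrite('pics/s7.png',a)
r=mask(a,(0,150,90),(6,255,255))|mask(a,(174,150,90),(180,255,255))
print([(o[0],o[1]) for o in blobs(r,50)],proj('scene',[[.3575,-.286,.111]]),'(before 362px at 109.2,194.4)')
# panel / rest from clean images: initial top and top6
im=cv2.imread('pics/top6.png')
for b in blobs(mask(im,(8,200,150),(21,255,255)),50)[:2]: print('orange',b[1],rect('top',b[2],.14))
tp=cv2.imread('pics/top0.png')
f=lambda P:np.array([[90+x/5,145+y/5] for x,y in P])
# lips in c2 left part: grey lip top edges, white lip
g=ray('top',f([(208,50),(118,352),(230,46),(143,358)]),.053)[:,:2]; print(g)
print('mid',(g[0]+g[1]+g[2]+g[3])/4)
o=ray('top',f([(145,42),(62,340),(333,83),(246,382)]),.042)[:,:2];print(o,o.mean(0))
togo(.554,.072,.25,0)
```

```text
[(352, array([108.1449, 194.4943]))] [[108.724  195.5949]] (before 362px at 109.2,194.4)
orange [230.9235 180.3929] ((555.1952514648438, 71.03551483154297), (13.270669937133789, 115.62810516357422), 89.78813934326172)
[[0.6302 0.3269]
 [0.4786 0.3612]
 [0.6324 0.316 ]
 [0.4757 0.3489]]
mid [0.5542 0.3382]
[[0.6368 0.3631]
 [0.4851 0.3938]
 [0.6164 0.2666]
 [0.4651 0.3017]] [0.5508 0.3313]
go [365.9 184.1 -32.9] spin 88.07532751237648 q [-0.93  0.18  1.72 -0.    1.23 -0.9 ]
```

Run:
```python
from h import *
f=lambda P:np.array([[90+x/5-.4,145+y/5-.4] for x,y in P])
g=ray('top',f([(178,38),(92,345),(247,50),(157,362)]),.053)[:,:2]; print(g,'mid',g.mean(0))
g2=ray('top',f([(208,50),(118,352)]),.042)[:,:2];print(g2,g2.mean(0))
# scene view of rest
a=cv2.imread('pics/s7.png')[100:180,310:390]; cv2.imwrite('pics/r.png',cv2.resize(a,None,fx=7,fy=7,interpolation=2))
```

```text
[[0.6373 0.3434]
 [0.4829 0.3752]
 [0.6314 0.3084]
 [0.4748 0.343 ]] mid [0.5566 0.3425]
[[0.634  0.332 ]
 [0.4803 0.3668]] [0.5572 0.3494]
```

View pics/r.png

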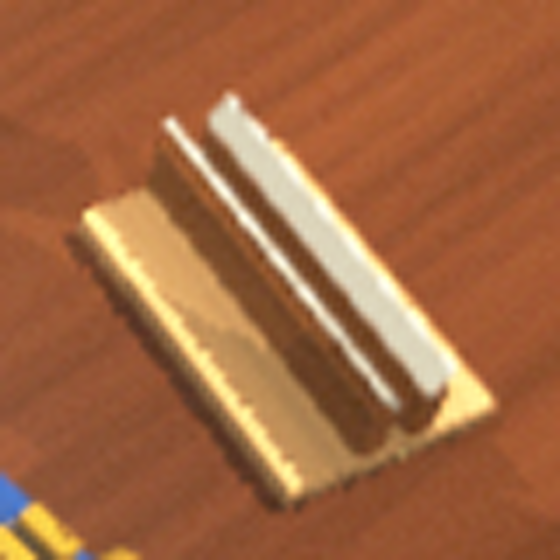

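Run:
```python
from h import *
f=lambda P:np.array([[90+x/5-.4,145+y/5-.4] for x,y in P])
g=ray('top',f([(145,42),(62,340),(333,83),(246,382)]),.012)[:,:2]; print(g,'mid',g.mean(0), cv2.minAreaRect((g*1000).astype(np.float32)))
s=ray('scene',[[310+x/7-.4,100+y/7-.4] for x,y in[(85,212),(285,500),(492,405)]],.012)[:,:2];print(s,(s[0]+s[2])/2)
# lips scene z=.053: left lip thin strip outer line, right lip top edge
l=ray('scene',[[310+x/7-.4,100+y/7-.4] for x,y in[(167,120),(395,408),(234,95),(452,372)]],.053)[:,:2];print(l,l.mean(0))
togo(.5545,.0722,.25,0)
```

```text
[[0.6455 0.3764]
 [0.4884 0.4081]
 [0.6243 0.2765]
 [0.4677 0.3128]] mid [0.5565 0.3434] ((556.2965087890625, 343.1298828125), (102.08271789550781, 160.7208709716797), 78.01912689208984)
[[0.472  0.3128]
 [0.6276 0.2707]
 [0.6475 0.3697]] [0.5598 0.3413]
[[0.479  0.344 ]
 [0.6381 0.307 ]
 [0.4865 0.3756]
 [0.6401 0.3371]] [0.5609 0.3409]
go [366.1 184.6 -32.9] spin 88.07532751237648 q [-0.93  0.18  1.72 -0.    1.23 -0.9 ]
```

Call:
move_arm(
  motion=[
    [366,185,0,-92],
    [366,185,0,-92],
    [366,185,0,-92],
    [366,185,0,-92],
    [366,185,0,-92],
    [366,185,0,-92],
    [366,185,0,-92],
    [366,185,0,-92],
  ],
  claw=45,
)

```text
time: 23.75
position: [0.5498, 0.0659, 0.2145]
tcp_rot: [-3.141, -0.002, 2.743]
wrist_force: [0.5, -1.0, 0.4]
opening: 0.511
grasp_force: 0.0
```

Call:
move_arm(
  motion=[
    [0,0,0,-30],
    [0,0,0,-30],
    [0,0,0,-30],
    [0,0,0,-30],
  ],
)

```text
time: 24.15
position: [0.5492, 0.0639, 0.2143]
tcp_rot: [3.141, -0.002, -3.017]
wrist_force: [-0.8, 0.3, -0.1]
opening: 0.513
grasp_force: 0.0
```

```bash
python3 -c "
from h import *
togo(.5545,.0712,.113,np.radians(180)); o=bot.get_obs(); print(o['position'],o['tcp_rot'])"
```

```text
go [ -6.4   6.5 101.3] spin 7.1373376903672465 q [-0.1   0.39  1.45 -0.    1.3  -1.79]
[0.5492 0.0639 0.2143] [ 3.1411 -0.0022 -3.017 ]
```

Call:
move_arm(
  motion=[
    [-6.5,6.5,20,7],
    [-6.5,6.5,55,7],
    [-6.5,6.5,80,7],
    [-6.5,6.5,95,7],
    [-6.5,6.5,101,7],
    [-6.5,6.5,101,7],
  ],
)

```text
time: 24.75
position: [0.5548, 0.071, 0.1136]
tcp_rot: [3.141, -0.002, 3.138]
wrist_force: [0.4, 0.0, 0.3]
opening: 0.51
grasp_force: 0.0
```

Call:
move_arm(
  motion=[
    [0,0,0,0],
    [0,0,0,0],
    [0,0,0,0],
    [0,0,0,0],
    [0,0,0,0],
  ],
  claw=5,
  grip_force=25,
)

```text
time: 25.25
position: [0.5555, 0.0712, 0.115]
tcp_rot: [3.141, 0.001, 3.139]
wrist_force: [-0.4, 2.2, 3.6]
opening: 0.198
grasp_force: 25.0
```

Call:
move_arm(
  motion=[
    [0,0,-15,0],
    [0,0,-35,0],
    [0,0,-60,0],
    [0,0,-85,0],
    [0,0,-110,0],
    [0,0,-135,0],
    [0,0,-160,0],
    [0,0,-185,0],
  ],
)

```text
time: 26.05
position: [0.5549, 0.071, 0.2997]
tcp_rot: [3.141, -0.002, 3.138]
wrist_force: [0.1, 0.2, -3.5]
opening: 0.198
grasp_force: 25.2
```

Call:
move_arm(
  motion=[
    [0,0,-5,0],
    [0,0,-5,0],
    [0,0,-5,0],
  ],
)

```text
time: 26.35
position: [0.5549, 0.071, 0.3027]
tcp_rot: [3.141, -0.003, 3.138]
wrist_force: [0.5, 0.3, -4.5]
opening: 0.203
grasp_force: 25.2
```

Run:
```python
from h import *
a=bot.capture('scene'); b=bot.capture('top')
cv2.imwrite('pics/p1.png',np.hstack([cv2.resize(i,(400,300),interpolation=3) for i in(a,b)]))
o=bot.get_obs();print(o['position'],o['tcp_rot'],o['wrist_force'],o['moment'])
```

```text
[0.5549 0.071  0.3029] [ 3.1413 -0.0027  3.1385] [ 0.2899 -0.0501 -4.2456] [ 0.2591  0.0436 -0.0171]
```

View pics/p1.png

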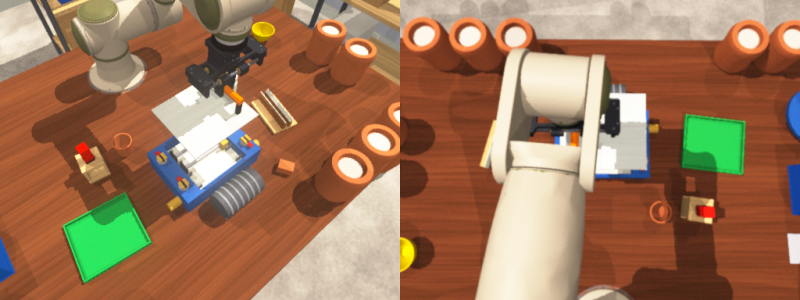

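The panel hangs from the bar nearly level, at about (205,110) in the left half. The gripped flats hold it, so I'll ease the grip and let it droop.

Call:
move_arm(
  motion=[
    [0,0,0,0],
    [0,0,0,0],
    [0,0,0,0],
    [0,0,0,0],
  ],
  grip_force=12,
)

```text
time: 26.85
position: [0.5553, 0.071, 0.3044]
tcp_rot: [-3.142, -0.0, 3.139]
wrist_force: [-0.5, -0.8, -4.9]
opening: 0.212
grasp_force: 12.0
```

```bash
cat >> h.py <<'E'
def st():
    o=bot.get_obs();print(o['time'],o['position'],np.degrees(o['tcp_rot']),'F',o['wrist_force'],'M',o['moment'],'op',o['opening']*88.1,o['grasp_force']);return o
E
python3 - <<'E'
from h import *
st()
a=bot.capture('scene'); cv2.imwrite('pics/p2.png',a)
m=mask(a,(0,0,120),(180,45,255)); m[:90]=0;m[185:]=0;m[:,:180]=0;m[:,345:]=0
for b in blobs(m,300)[:3]: print(b[0],b[1],cv2.boundingRect(b[2]),cv2.approxPolyDP(b[2],4,True).reshape(-1,2).tolist())
for th in(0,25,45,53):
    t=np.radians(th);c=np.cos(t);s=np.sin(t); B=np.array([.555,.071,.3216])
    print(th,proj('scene',[B+[sx*.0925,-.166*c+.048*s,-.166*s-.048*c] for sx in(-1,1)]+[B+[sx*.0925,.038*c+.048*s,.038*s-.048*c] for sx in(-1,1)]).round(0).tolist())
E
```

```text
26.85 [0.5553 0.071  0.3044] [-179.9951   -0.0079  179.8278] F [-0.4858 -0.8468 -4.9162] M [ 0.1747  0.029  -0.0082] op 18.69929080738383 11.997765451669693
6003 [271.8811 149.4643] (212, 96, 126, 89) [[337, 136], [302, 106], [302, 96], [298, 115], [313, 129], [311, 142], [286, 120], [281, 124], [274, 112], [265, 125], [250, 112], [212, 152], [235, 178], [227, 184], [295, 184]]
0 [[192.0, 138.0], [249.0, 201.0], [270.0, 93.0], [330.0, 145.0]]
25 [[210.0, 149.0], [264.0, 207.0], [277.0, 82.0], [339.0, 134.0]]
45 [[228.0, 149.0], [281.0, 204.0], [279.0, 73.0], [343.0, 125.0]]
53 [[236.0, 148.0], [288.0, 201.0], [280.0, 70.0], [344.0, 122.0]]
```

Call:
move_arm(
  motion=[
    [0,0,0,0],
    [0,0,0,0],
    [0,0,0,0],
    [0,0,0,0],
  ],
  grip_force=8,
)

```text
time: 27.3
position: [0.5553, 0.071, 0.3045]
tcp_rot: [-3.141, 0.0, 3.139]
wrist_force: [0.5, -0.3, -3.8]
opening: 0.208
grasp_force: 8.0
```

```bash
cat >> h.py <<'E'
def pan():
    a=bot.capture('scene'); cv2.imwrite('pics/pp.png',a)
    m=mask(a,(0,0,110),(180,45,255)); m[:70]=0;m[230:]=0;m[:,:170]=0;m[:,370:]=0
    for b in blobs(m,300)[:3]: print(b[0],cv2.approxPolyDP(b[2],4,True).reshape(-1,2).tolist())
def pan_pred(bx,by,bz,yaw,ths):
    R=Ro.from_euler('z',yaw,degrees=True).as_matrix()
    for th in ths:
        t=np.radians(th);c=np.cos(t);s=np.sin(t)
        P=[R@np.array([sx*.0925,-.166*c+.048*s,-.166*s-.048*c])+[bx,by,bz] for sx in(-1,1)]+[R@np.array([sx*.0925,.038*c+.048*s,.038*s-.048*c])+[bx,by,bz] for sx in(-1,1)]
        print(th,proj('scene',P).round(0).tolist())
E
python3 -c "
from h import *
st();pan()"
```

```text
27.3 [0.5553 0.071  0.3045] [-179.9913    0.0038  179.8274] F [ 0.473  -0.29   -3.8069] M [ 0.0115  0.0136 -0.0197] op 18.31567600534474 7.999888372141868
8483 [[303, 95], [297, 115], [319, 135], [304, 138], [286, 122], [281, 124], [273, 111], [265, 125], [255, 117], [235, 150], [250, 169], [214, 193], [221, 194], [228, 209], [233, 207], [245, 229], [273, 229], [308, 203], [302, 204], [308, 197], [297, 190], [306, 178], [315, 186], [307, 175], [341, 130], [346, 132]]
351 [[335, 228], [320, 215], [294, 229]]
```

Call:
move_arm(
  motion=[
    [0,10,0,1],
    [-2,35,0,3],
    [-4,70,0,5],
    [-6,110,0,7],
    [-8,150,0,9],
    [-10,190,0,11],
    [-12,230,0,12.5],
    [-13,265,0,12.5],
  ],
  grip_force=20,
)

```text
time: 28.15
position: [0.5688, 0.3379, 0.3043]
tcp_rot: [3.142, -0.0, 2.92]
wrist_force: [0.2, -0.7, -3.3]
opening: 0.203
grasp_force: 20.0
```

```bash
python3 -c "
from h import *
o=st(); togo(.570,.4025,.23,np.radians(167.5))"
```

```text
28.15 [0.5688 0.3379 0.3043] [179.998   -0.0069 167.318 ] F [ 0.2329 -0.7018 -3.3284] M [-0.0326  0.0142 -0.056 ] op 17.860789571827922 19.999469169415534
go [13.  63.2 74.3] spin -0.18200380583805043 q [ 0.36  0.61  0.88  0.    1.65 -0.99]
```

Call:
move_arm(
  motion=[
    [4,20,10,0],
    [9,45,30,0],
    [13,63,50,0],
    [13,63,65,0],
    [13,63,74,0],
    [13,63,74,0],
    [13,63,74,0],
  ],
)

```text
time: 28.85
position: [0.5706, 0.4, 0.2315]
tcp_rot: [3.141, 0.001, 2.92]
wrist_force: [0.3, 0.7, -3.0]
opening: 0.2
grasp_force: 20.0
```

Run:
```python
from h import *
o=st(); p=o['position']; pan(); pan_pred(p[0],p[1],p[2]+.0187,-12.5,(35,45,53,60))
a=cv2.imread('pics/pp.png');cv2.imwrite('pics/pz.png',cv2.resize(a[60:200,280:430],None,fx=4,fy=4,interpolation=2))
```

```text
28.85 [0.5706 0.4    0.2315] [179.9567   0.0594 167.2935] F [ 0.3066  0.6812 -2.9739] M [ 0.0752 -0.0073 -0.0054] op 17.646384015137233 19.99906685203314
3386 [[266, 160], [214, 193], [240, 216], [244, 229], [273, 229], [308, 203], [302, 204], [308, 197], [295, 184], [284, 194], [275, 178], [266, 177], [260, 166]]
1542 [[368, 70], [335, 107], [369, 153]]
439 [[293, 91], [286, 117], [297, 121], [303, 96]]
35 [[324.0, 101.0], [363.0, 149.0], [387.0, 47.0], [436.0, 93.0]]
45 [[331.0, 103.0], [370.0, 150.0], [389.0, 43.0], [438.0, 90.0]]
53 [[337.0, 103.0], [376.0, 149.0], [390.0, 40.0], [440.0, 87.0]]
60 [[342.0, 102.0], [381.0, 148.0], [391.0, 38.0], [441.0, 84.0]]
```

Call:
move_arm(
  motion=[
    [0,6,10,0],
    [0,12,20,0],
    [0,12,30,0],
    [0,12,38,0],
    [0,12,44,0],
    [0,12,50,0],
    [0,12,50,0],
  ],
)

```text
time: 29.6
position: [0.5735, 0.4139, 0.1848]
tcp_rot: [3.134, 0.005, 2.921]
wrist_force: [-2.6, 4.5, 14.0]
opening: 0.202
grasp_force: 20.0
```

Run:
```python
from h import *
o=st(); p=o['position']; a=bot.capture('scene');cv2.imwrite('pics/pp.png',a); pan_pred(p[0],p[1],p[2]+.0187,-12.5,(40,45,50,55))
m=mask(a,(0,0,110),(180,45,255)); m[:40]=0;m[200:]=0;m[:,:318]=0;m[:,450:]=0
for b in blobs(m,300)[:3]: print(b[0],cv2.approxPolyDP(b[2],3,True).reshape(-1,2).tolist())
```

```text
29.6 [0.5735 0.4139 0.1848] [179.5787   0.3044 167.385 ] F [-2.5591  4.4999 14.0022] M [0.8918 0.4262 0.0718] op 17.775723566945747 19.990402730181813
40 [[329.0, 112.0], [366.0, 159.0], [387.0, 59.0], [433.0, 104.0]]
45 [[332.0, 113.0], [369.0, 159.0], [388.0, 57.0], [435.0, 102.0]]
50 [[336.0, 113.0], [373.0, 159.0], [389.0, 55.0], [436.0, 101.0]]
55 [[339.0, 113.0], [377.0, 158.0], [389.0, 54.0], [437.0, 99.0]]
4044 [[405, 79], [399, 90], [414, 107], [410, 111], [368, 82], [334, 117], [370, 161], [432, 107]]
```

Call:
move_arm(
  motion=[
    [0,3,-4,0],
    [0,11,-4,0],
    [0,11,2,0],
    [0,11,8,0],
    [0,11,12,0],
    [0,11,12,0],
  ],
)

```text
time: 30.25
position: [0.5774, 0.4281, 0.1769]
tcp_rot: [3.123, 0.012, 2.923]
wrist_force: [0.9, 16.7, 29.0]
opening: 0.201
grasp_force: 20.0
```

```bash
cat >> h.py <<'E'
def pan2():
    o=st(); p=o['position']; a=bot.capture('scene');cv2.imwrite('pics/pp.png',a)
    yw=np.degrees(o['tcp_rot'][2])-180
    pan_pred(p[0],p[1],p[2]+.0187,yw,(45,60,75,90))
    m=mask(a,(0,0,110),(180,45,255)); m[:40]=0;m[200:]=0;m[:,:318]=0;m[:,450:]=0
    for b in blobs(m,300)[:3]: print(b[0],cv2.approxPolyDP(b[2],3,True).reshape(-1,2).tolist())
    n=np.array([.216,.976]);bn=(p[:2]-[.557,.342])@n;bz=p[2]+.0187
    for th in(40,45,50,60,70,80,90):
        t=np.radians(th);print(th,'edge n %.4f z %.4f'%(bn-.166*np.cos(t)+.048*np.sin(t),bz-.166*np.sin(t)-.048*np.cos(t)))
E
python3 -c "
from h import *
pan2()"
```

```text
30.25 [0.5774 0.4281 0.1769] [178.9514   0.7146 167.4615] F [ 0.851  16.6508 28.9895] M [ 2.8136 -0.233   0.0216] op 17.751606385328433 19.998337504221126
45 [[336.0, 113.0], [373.0, 159.0], [392.0, 58.0], [438.0, 103.0]]
60 [[347.0, 112.0], [384.0, 157.0], [393.0, 53.0], [441.0, 98.0]]
75 [[359.0, 109.0], [397.0, 152.0], [394.0, 49.0], [442.0, 94.0]]
90 [[371.0, 102.0], [410.0, 145.0], [393.0, 45.0], [442.0, 91.0]]
4119 [[408, 81], [403, 90], [413, 100], [413, 111], [370, 82], [334, 117], [370, 160], [434, 109]]
40 edge n -0.0079 z 0.0521
45 edge n 0.0050 z 0.0443
50 edge n 0.0185 z 0.0376
60 edge n 0.0470 z 0.0278
70 edge n 0.0767 z 0.0232
80 edge n 0.1068 z 0.0238
90 edge n 0.1364 z 0.0296
```

Call:
move_arm(
  motion=[
    [0,0,-6,0],
    [0,6,-10,0],
    [0,13,-10,0],
    [0,13,-6,0],
    [0,13,-2,0],
    [0,13,0,0],
    [0,13,0,0],
  ],
)

```text
time: 31.0
position: [0.5783, 0.4378, 0.1709]
tcp_rot: [3.135, 0.003, 2.922]
wrist_force: [-1.7, 7.9, 11.7]
opening: 0.201
grasp_force: 20.0
```

```bash
python3 -c "
from h import *
pan2()"
```

```text
31.0 [0.5783 0.4378 0.1709] [179.6119   0.1642 167.4115] F [-1.7334  7.8957 11.6985] M [ 1.1967  0.2665 -0.0437] op 17.745152879815908 19.98908828711137
45 [[338.0, 113.0], [375.0, 159.0], [394.0, 59.0], [440.0, 103.0]]
60 [[349.0, 113.0], [386.0, 157.0], [395.0, 54.0], [443.0, 98.0]]
75 [[361.0, 109.0], [398.0, 152.0], [396.0, 49.0], [444.0, 94.0]]
90 [[373.0, 103.0], [412.0, 145.0], [395.0, 46.0], [444.0, 91.0]]
4141 [[409, 82], [405, 90], [416, 102], [414, 112], [396, 95], [391, 97], [371, 82], [334, 115], [370, 160], [435, 110]]
40 edge n 0.0018 z 0.0461
45 edge n 0.0146 z 0.0383
50 edge n 0.0281 z 0.0316
60 edge n 0.0566 z 0.0218
70 edge n 0.0864 z 0.0172
80 edge n 0.1165 z 0.0178
90 edge n 0.1461 z 0.0236
```

Call:
move_arm(
  motion=[
    [0,-9,-4,0],
    [0,-18,-7,0],
    [0,-28,-10,0],
    [0,-38,-12,0],
    [0,-47,-13,0],
    [0,-57,-13,0],
    [0,-57,-13,0],
  ],
  grip_force=15,
)

```text
time: 31.75
position: [0.5669, 0.3808, 0.1855]
tcp_rot: [3.134, 0.006, 2.92]
wrist_force: [0.5, 6.5, 17.6]
opening: 0.192
grasp_force: 13.4
```

```bash
python3 -c "
from h import *
pan2()"
```

```text
31.75 [0.5669 0.3808 0.1855] [179.5832   0.3541 167.3246] F [ 0.4517  6.5064 17.6325] M [ 0.9992 -0.1402  0.0181] op 16.9218285465734 13.400630706455559
45 [[322.0, 117.0], [359.0, 163.0], [378.0, 61.0], [424.0, 107.0]]
60 [[334.0, 116.0], [370.0, 161.0], [380.0, 56.0], [426.0, 102.0]]
75 [[346.0, 112.0], [383.0, 157.0], [380.0, 51.0], [428.0, 98.0]]
90 [[359.0, 106.0], [397.0, 150.0], [379.0, 47.0], [427.0, 95.0]]
3664 [[398, 73], [393, 76], [397, 78], [391, 91], [408, 103], [404, 108], [392, 108], [380, 95], [374, 100], [369, 94], [370, 87], [366, 95], [356, 87], [334, 117], [370, 160], [426, 102], [396, 76]]
40 edge n -0.0563 z 0.0607
45 edge n -0.0434 z 0.0529
50 edge n -0.0299 z 0.0462
60 edge n -0.0014 z 0.0364
70 edge n 0.0284 z 0.0318
80 edge n 0.0585 z 0.0324
90 edge n 0.0880 z 0.0382
```

Call:
move_arm(
  motion=[
    [0,-10,-2,0],
    [0,-20,-2,0],
    [0,-30,0,0],
    [0,-40,3,0],
    [0,-50,7,0],
    [0,-58,11,0],
    [0,-58,11,0],
  ],
)

```text
time: 32.5
position: [0.5528, 0.3226, 0.1701]
tcp_rot: [3.141, -0.0, 2.919]
wrist_force: [1.0, 1.9, -4.1]
opening: 0.182
grasp_force: 14.7
```

```bash
python3 -c "
from h import *
pan2()"
```

```text
32.5 [0.5528 0.3226 0.1701] [179.9871  -0.0162 167.2743] F [ 0.9794  1.9263 -4.0955] M [ 0.2654 -0.1393  0.0477] op 15.996669876194233 14.66635754404706
45 [[304.0, 127.0], [339.0, 175.0], [357.0, 72.0], [401.0, 119.0]]
60 [[315.0, 126.0], [350.0, 172.0], [359.0, 67.0], [403.0, 115.0]]
75 [[328.0, 122.0], [364.0, 167.0], [359.0, 63.0], [404.0, 111.0]]
90 [[341.0, 115.0], [378.0, 160.0], [357.0, 59.0], [404.0, 108.0]]
2449 [[388, 86], [379, 93], [373, 87], [369, 89], [374, 90], [370, 100], [376, 106], [388, 104], [388, 111], [371, 117], [358, 105], [353, 112], [346, 100], [334, 116], [369, 161], [406, 105]]
40 edge n -0.1162 z 0.0453
45 edge n -0.1033 z 0.0375
50 edge n -0.0898 z 0.0308
60 edge n -0.0613 z 0.0210
70 edge n -0.0316 z 0.0164
80 edge n -0.0014 z 0.0170
90 edge n 0.0281 z 0.0228
```

Call:
move_arm(
  motion=[
    [0,-8,2,0],
    [0,-16,3,0],
    [0,-22,5,0],
    [0,-22,7,0],
    [0,-22,7,0],
  ],
)

```text
time: 33.05
position: [0.548, 0.3016, 0.1631]
tcp_rot: [-3.141, -0.001, 2.92]
wrist_force: [1.4, 1.1, -4.9]
opening: 0.178
grasp_force: 14.4
```

```bash
python3 -c "
from h import *
pan2()
a=cv2.imread('pics/pp.png');cv2.imwrite('pics/pz.png',cv2.resize(a[40:190,290:440],None,fx=4,fy=4,interpolation=2))"
```

```text
33.05 [0.548  0.3016 0.1631] [-179.9841   -0.035   167.3105] F [ 1.4312  1.0606 -4.9276] M [ 0.2479 -0.1423  0.022 ] op 15.680700590649096 14.410904715768993
45 [[297.0, 131.0], [331.0, 179.0], [350.0, 76.0], [393.0, 124.0]]
60 [[309.0, 130.0], [343.0, 177.0], [351.0, 72.0], [395.0, 120.0]]
75 [[321.0, 126.0], [357.0, 172.0], [351.0, 67.0], [396.0, 116.0]]
90 [[334.0, 119.0], [371.0, 164.0], [350.0, 64.0], [395.0, 113.0]]
1945 [[380, 91], [374, 97], [366, 96], [362, 103], [367, 111], [380, 107], [380, 115], [363, 122], [350, 110], [344, 116], [338, 105], [333, 118], [368, 162], [396, 111]]
40 edge n -0.1377 z 0.0383
45 edge n -0.1249 z 0.0304
50 edge n -0.1114 z 0.0237
60 edge n -0.0828 z 0.0140
70 edge n -0.0531 z 0.0093
80 edge n -0.0230 z 0.0099
90 edge n 0.0066 z 0.0158
```

View pics/pz.png

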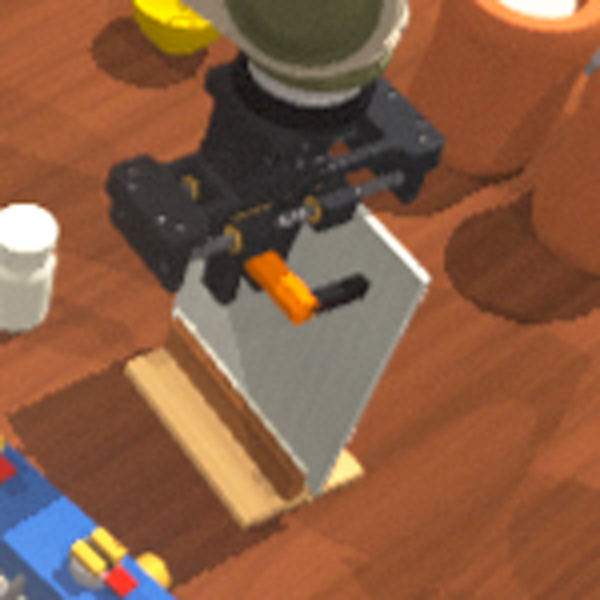

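The panel is standing upright between the rails, so I'll seat it before letting go.

Call:
move_arm(
  motion=[
    [0,0,2,0],
    [0,0,4,0],
    [0,0,4,0],
  ],
)

```text
time: 33.4
position: [0.5479, 0.3018, 0.1591]
tcp_rot: [-3.141, -0.001, 2.921]
wrist_force: [0.5, 2.1, -6.3]
opening: 0.181
grasp_force: 14.4
```

Call:
move_arm(
  motion=[
    [0,0,3,0],
    [0,0,5,0],
    [0,0,5,0],
  ],
)

```text
time: 33.7
position: [0.5479, 0.3017, 0.154]
tcp_rot: [-3.141, -0.001, 2.92]
wrist_force: [0.0, 0.8, -4.4]
opening: 0.179
grasp_force: 14.4
```

```bash
python3 -c "
from h import *
pan2()" | head -7
python3 - <<'E'
from h import *
a=cv2.imread('pics/pp.png')
for b in blobs(mask(a,(5,180,130),(21,255,255)),20): 
    if 320<b[1][0]<420: print(b[0],b[1],cv2.boundingRect(b[2]))
# pred bar ends and lower corners for seated upright panel
R=Ro.from_euler('z',-12.5,degrees=True).as_matrix()
print(proj('scene',[R@[s*.05,-.048,.166]+np.array([.557,.342,.012]) for s in(-1,1)]),proj('scene',[R@[s*.0925,0,0]+np.array([.557,.342,.012]) for s in(-1,1)]),proj('scene',[R@[.0925,0,.204]+np.array([.557,.342,.012])]))
E
```

```text
33.7 [0.5479 0.3017 0.154 ] [-179.981    -0.0362  167.3272] F [ 0.0245  0.798  -4.4345] M [ 0.2456 -0.0741  0.0056] op 15.735190572544472 14.405862092971802
45 [[297.0, 133.0], [331.0, 181.0], [349.0, 79.0], [392.0, 127.0]]
60 [[308.0, 132.0], [343.0, 178.0], [350.0, 74.0], [394.0, 122.0]]
75 [[321.0, 128.0], [356.0, 174.0], [350.0, 70.0], [394.0, 118.0]]
90 [[334.0, 121.0], [370.0, 166.0], [349.0, 67.0], [394.0, 115.0]]
1811 [[378, 93], [369, 101], [361, 96], [365, 98], [361, 108], [367, 114], [379, 110], [378, 118], [362, 125], [350, 113], [344, 119], [339, 107], [333, 118], [367, 157], [367, 164], [395, 113]]
40 edge n -0.1376 z 0.0292
143 [359.3007 113.7902] (351, 105, 18, 18)
33 [401.6061  70.2727] (398, 62, 8, 15)
23 [403.0435  41.3043] (399, 35, 7, 12)
[[337.2265  93.9231]
 [359.9301 120.5272]] [[332.2788 121.0078]
 [368.3267 166.0697]] [[392.0637 114.7419]]
```

Call:
move_arm(
  motion=[
    [0,0,2,0],
    [0,0,4,0],
    [0,0,4,0],
  ],
)

```text
time: 34.05
position: [0.548, 0.3017, 0.1501]
tcp_rot: [-3.141, -0.0, 2.92]
wrist_force: [-0.2, 1.7, -3.8]
opening: 0.177
grasp_force: 14.4
```

Call:
move_arm(
  motion=[
    [0,0,2,0],
    [0,0,4,0],
    [0,0,4,0],
  ],
)

```text
time: 34.35
position: [0.548, 0.3017, 0.1464]
tcp_rot: [-3.142, -0.0, 2.92]
wrist_force: [-1.8, 0.7, -4.2]
opening: 0.179
grasp_force: 14.5
```

Call:
move_arm(
  motion=[
    [0,0,2,0],
    [0,0,4,0],
    [0,0,4,0],
  ],
)

```text
time: 34.65
position: [0.5484, 0.302, 0.1461]
tcp_rot: [3.14, 0.003, 2.921]
wrist_force: [-10.6, -2.3, 19.5]
opening: 0.18
grasp_force: 16.4
```

Run:
```python
from h import *
st();a=bot.capture('scene')
m=mask(a,(0,0,110),(180,45,255)); m[:40]=0;m[200:]=0;m[:,:318]=0;m[:,450:]=0
for b in blobs(m,300)[:2]: print(b[0],cv2.approxPolyDP(b[2],3,True).reshape(-1,2).tolist())
for b in blobs(mask(a,(5,180,130),(21,255,255)),20): 
    if 320<b[1][0]<380: print(b[0],b[1],cv2.boundingRect(b[2]))
```

```text
34.65 [0.5484 0.302  0.1461] [179.9174   0.1675 167.3492] F [-10.6174  -2.3497  19.4629] M [-0.3495  1.3085 -0.036 ] op 15.86253463261111 16.438897296320647
1676 [[377, 96], [367, 104], [364, 97], [359, 101], [364, 100], [360, 110], [366, 116], [378, 112], [378, 120], [361, 127], [349, 114], [343, 121], [339, 110], [333, 118], [367, 158], [366, 165], [394, 115]]
145 [358.7172 116.1172] (350, 108, 18, 18)
```

Call:
move_arm(
  motion=[
    [0,0,-3.5,0],
    [0,0,-3.5,0],
  ],
)

```text
time: 34.9
position: [0.5482, 0.3017, 0.1463]
tcp_rot: [3.141, 0.001, 2.92]
wrist_force: [-2.7, -0.2, 2.8]
opening: 0.181
grasp_force: 15.1
```

Call:
move_arm(
  motion=[
    [0,0,0,0],
    [0,0,0,0],
    [0,0,0,0],
    [0,0,0,0],
  ],
  claw=32,
)

```text
time: 35.3
position: [0.5482, 0.3017, 0.1459]
tcp_rot: [-3.142, 0.0, 2.92]
wrist_force: [0.3, 0.1, -0.3]
opening: 0.366
grasp_force: 0.0
```

```bash
cat >> h.py <<'E'
def pan3():
    st();a=bot.capture('scene');cv2.imwrite('pics/pp.png',a)
    m=mask(a,(0,0,110),(180,45,255)); m[:40]=0;m[200:]=0;m[:,:318]=0;m[:,450:]=0
    for b in blobs(m,300)[:2]: print(b[0],cv2.approxPolyDP(b[2],3,True).reshape(-1,2).tolist())
    for b in blobs(mask(a,(5,180,130),(21,255,255)),20): 
        if 320<b[1][0]<380: print(b[0],b[1],cv2.boundingRect(b[2]))
    R=Ro.from_euler('z',-12.5,degrees=True).as_matrix()
    for l in(-8,0,8):
        t=np.radians(l);Q=R@Ro.from_euler('x',t).as_matrix()
        print(l,proj('scene',[Q@np.array(v)+np.array([.557,.342,.012]) for v in([-.05,-.048,.166],[.05,-.048,.166],[.0925,0,0],[.0925,0,.204],[-.0925,0,.204])]).round().tolist())
E
python3 -c "
from h import *
pan3()"
```

```text
35.3 [0.5482 0.3017 0.1459] [-179.9989    0.0012  167.324 ] F [ 0.2757  0.0797 -0.3128] M [0.0166 0.0072 0.0519] op 32.20217754062215 0.0
1758 [[380, 95], [373, 102], [367, 100], [363, 108], [368, 115], [380, 111], [382, 116], [364, 126], [351, 110], [343, 122], [335, 116], [336, 111], [333, 118], [367, 158], [367, 166], [396, 114]]
150 [360.6067 114.1733] (353, 104, 17, 20)
-8 [[345.0, 90.0], [369.0, 116.0], [368.0, 166.0], [402.0, 111.0], [356.0, 63.0]]
0 [[337.0, 94.0], [360.0, 121.0], [368.0, 166.0], [392.0, 115.0], [347.0, 66.0]]
8 [[329.0, 99.0], [351.0, 126.0], [368.0, 166.0], [382.0, 119.0], [337.0, 70.0]]
```

Call:
move_arm(
  motion=[
    [0,0,-8,0],
    [0,0,-18,0],
    [0,0,-32,0],
    [0,0,-50,0],
    [0,0,-80,0],
    [0,0,-120,0],
    [0,0,-150,0],
    [0,0,-150,0],
  ],
)

```text
time: 36.15
position: [0.5489, 0.3021, 0.302]
tcp_rot: [3.137, 0.008, 2.921]
wrist_force: [0.3, 0.3, -0.3]
opening: 0.363
grasp_force: 0.0
```

Run:
```python
from h import *
pan3()
b=bot.capture('top'); cv2.imwrite('pics/t8.png',b)
# plungers in bay: brass (head) blobs and dark guide plates, bay region
u=proj('top',[[.465,.1,.058],[.65,-.085,.058]]).round().astype(int);print(u)
x0,x1=sorted(u[:,0]);y0,y1=sorted(u[:,1])
for nm,lo,hi in(('brass',(18,90,90),(34,255,255)),('black',(0,0,0),(180,255,55)),('grey',(0,0,90),(180,60,255))):
    m=mask(b,lo,hi);k=np.zeros_like(m);k[y0-5:y1+6,x0-5:x1+6]=255;m&=k
    for o in blobs(m,12)[:8]: print(nm,o[0],o[1].round(1),ray('top',o[1],.066).round(4),cv2.boundingRect(o[2]))
```

```text
36.15 [0.5489 0.3021 0.302 ] [179.7227   0.4672 167.3354] F [ 0.2781  0.3148 -0.3473] M [-0.0098  0.0203 -0.0325] op 32.0242592915574 0.0
3049 [[362, 65], [351, 83], [361, 81], [364, 84], [357, 89], [376, 111], [387, 109], [389, 114], [371, 122], [346, 93], [334, 118], [367, 158], [368, 165], [405, 111]]
352 [359.9489 100.7642] (342, 82, 36, 38)
-8 [[345.0, 90.0], [369.0, 116.0], [368.0, 166.0], [402.0, 111.0], [356.0, 63.0]]
0 [[337.0, 94.0], [360.0, 121.0], [368.0, 166.0], [392.0, 115.0], [347.0, 66.0]]
8 [[329.0, 99.0], [351.0, 126.0], [368.0, 166.0], [382.0, 119.0], [337.0, 70.0]]
[[220 222]
 [296 148]]
brass 174 [231.  183.2] [[0.5585 0.0754 0.066 ]] (226, 175, 11, 17)
brass 163 [228.3 204.6] [[0.5061 0.081  0.066 ]] (223, 197, 12, 16)
grey 4995 [259.8 184.6] [[0.5557 0.005  0.066 ]] (221, 149, 75, 74)
```

Run:
```python
from h import *
b=cv2.imread('pics/t8.png')
g=b[:,:,1].astype(int)
for r in range(148,224,3): print(r,''.join('%4d'%v for v in g[r,220:298:3]))
m=mask(b,(18,90,90),(34,255,255))
for o in blobs(m,100): 
    if 215<o[1][0]<300 and 140<o[1][1]<225: print(o[0],rect('top',o[2],.076))
print(proj('top',[[.6065,.081,.076]]),b[160:166:2,224:236:3].tolist())
```

```text
148  120  62  66  76  78  70  70  74  71  75  72  63  63  60  61  66  60  64  62  60  63  64  62  60  55  67
151  110 150 173 204 250 253 253 253 252 251 253 253 253 253 242 253 253 253 246 235 253 250 247 228 206 108
154  111 119 162 178 254 255 255 255 255 255 255 255 255 255 255 255 255 255 255 255 255 255 244 226 222 126
157  110 168 172 163 227 242 255 255 255 255 255 255 255 255 255 255 255 255 255 255 255 255 247 174 167  90
160  114 200 213 221 243 255 255 255 255 255 255 255 255 255 255 255 255 255 255 255 255 255 255 254 253 169
163  102 219 235 233 247 255 255 255 255 255 255 255 255 255 255 255 255 255 255 255 255 255 255 254 253 172
166  103 221 232 233 247 255 255 255 255 255 255 255 255 255 255 255 255 255 255 255 255 255 255 255 254 177
169  106 201 205 204 240 255 255 255 255 255 255 255 255 255 255 255 255 255 255 255 255 255 255 255 253 177
172   97 194 199 204 233 255 255 255 255 255 255 255 255 255 255 255 255 255 255 255 255 255 254 254 253 173
175  101  98 116 187 227 253 255 255 255 255 255 255 255 255 255 255 255 255 255 255 255 255 242 158 140  94
178   98 1
[... 1479 characters left out ...]
 212 209 209 208 209 179 162 161 106
220   94 179 175 180 252 255 254 219 203 200 207 207 204 204 207 204 206 209 208 206 209 204 183 177 177 124
223  138 134 136  97 104 107 109  93  88  88  86  87  86  89  91  91 101 128 121  92  95  94  91  90  91  88
174 ((557.3912963867188, 74.71808624267578), (39.296913146972656, 24.18594741821289), 0.9806318879127502)
163 ((505.23773193359375, 79.77235412597656), (36.01512908935547, 26.35822105407715), 0.47553402185440063)
[[228.7957 163.0615]] [[[195, 214, 223], [200, 220, 228], [199, 220, 228], [252, 254, 254]], [[206, 227, 231], [206, 224, 231], [216, 232, 238], [253, 255, 255]], [[217, 233, 238], [219, 235, 239], [220, 234, 239], [253, 255, 255]]]
```

```bash
python3 -c "
from h import *
togo(.556,.041,.16,np.radians(90))
print(ray('top',[(292.5,205.5),(295,184)],.07))"
```

```text
go [ -64.8 -252.7  136.8] spin 77.32575506073962 q [ 0.32  0.52  1.05 -0.    1.57 -1.03]
[[ 0.5047 -0.074   0.07  ]
 [ 0.5572 -0.0805  0.07  ]]
```

Call:
move_arm(
  motion=[
    [-65,-253,0,77],
    [-65,-253,0,77],
    [-65,-253,0,77],
    [-65,-253,40,77],
    [-65,-253,80,77],
    [-65,-253,130,77],
    [-65,-253,130,77],
    [-65,-253,130,77],
  ],
  claw=32,
)

```text
time: 37.05
position: [0.5533, 0.0394, 0.1606]
tcp_rot: [-3.132, -0.003, 1.712]
wrist_force: [0.2, -0.5, 0.1]
opening: 0.364
grasp_force: 0.0
```

Call:
move_arm(
  motion=[
    [0,0,0,10],
    [0,0,0,10],
  ],
)

```text
time: 37.25
position: [0.5554, 0.0405, 0.1649]
tcp_rot: [-3.139, -0.0, 1.543]
wrist_force: [-0.4, -0.2, 0.6]
opening: 0.361
grasp_force: 0.0
```

Run:
```python
from h import *
o=st()
a=bot.capture('scene'); m=mask(a,(18,90,90),(34,255,255))
p=[[.556,.0745,.076],[.504,.0795,.076]]
print(proj('scene',p))
for b in blobs(m,30):
    if 220<b[1][0]<330 and 120<b[1][1]<240: print(b[0],b[1],cv2.boundingRect(b[2]))
togo(.556,.041,.0455,np.radians(90))
```

```text
37.25 [0.5554 0.0405 0.1649] [-179.8713   -0.013    88.4235] F [-0.428  -0.1765  0.6169] M [-0.056   0.044   0.0046] op 31.76801876080073 0.0
[[280.7562 178.553 ]
 [269.0017 164.3367]]
321 [276.2243 177.7975] (263, 161, 27, 33)
88 [313.8636 177.5568] (308, 172, 13, 12)
58 [278.8103 120.2759] (264, 114, 32, 11)
56 [289.9464 147.4643] (284, 142, 13, 14)
49 [231.9184 236.5306] (228, 232, 9, 10)
44 [237.3864 232.6818] (234, 228, 8, 11)
33 [328.1515 181.4545] (325, 178, 7, 9)
go [  0.3   0.7 119.8] spin -1.420385792194125 q [-0.14  0.45  1.5  -0.    1.19 -0.11]
```

Call:
move_arm(
  motion=[
    [0,0.5,40,-1.5],
    [0,0.5,75,-1.5],
    [0,0.5,100,-1.5],
    [0,0.5,113,-1.5],
    [0,0.5,118,-1.5],
    [0,0.5,119,-1.5],
    [0,0.5,119,-1.5],
  ],
)

```text
time: 38.0
position: [0.5571, 0.0406, 0.048]
tcp_rot: [3.14, 0.0, 1.573]
wrist_force: [0.1, 0.7, 0.2]
opening: 0.36
grasp_force: 0.0
```

Call:
move_arm(
  motion=[
    [0,0,0,0],
    [0,0,0,0],
    [0,0,0,0],
    [0,0,0,0],
  ],
  claw=3,
  grip_force=40,
)

```text
time: 38.4
position: [0.5573, 0.0407, 0.0477]
tcp_rot: [3.139, 0.0, 1.572]
wrist_force: [2.7, 0.7, 3.3]
opening: 0.12
grasp_force: 40.0
```

Call:
move_arm(
  motion=[
    [0,0,-4,0],
    [0,0,-8,0],
    [0,0,-8,0],
  ],
)

```text
time: 38.7
position: [0.5562, 0.0406, 0.0551]
tcp_rot: [-3.141, -0.0, 1.572]
wrist_force: [-0.0, 0.5, -5.4]
opening: 0.123
grasp_force: 40.0
```

```bash
python3 -c "
from h import *
st(); togo(.6112,-.3269,.16,np.radians(83.4))"
```

```text
38.7 [0.5562 0.0406 0.0551] [-179.9554   -0.0003   90.0678] F [-0.0308  0.5328 -5.3864] M [ 0.0098  0.0339 -0.0223] op 10.829381649353394 39.99847948551178
go [-367.5   54.5 -105. ] spin 6.667824333212195 q [-0.14  0.59  1.6  -0.    0.95 -0.14]
```

Call:
move_arm(
  motion=[
    [0,0,-30,0],
    [0,0,-65,0],
    [0,0,-105,0],
    [-40,5,-105,1],
    [-80,12,-105,2],
    [-120,18,-105,3],
    [-165,25,-105,4],
    [-200,30,-105,5],
  ],
)

```text
time: 39.5
position: [0.5863, -0.1617, 0.1594]
tcp_rot: [-3.14, -0.0, 1.483]
wrist_force: [0.0, 0.9, -4.3]
opening: 0.12
grasp_force: 40.0
```

Call:
move_arm(
  motion=[
    [-30,4,0,1],
    [-70,10,0,1.7],
    [-110,16,0,1.7],
    [-145,21,0,1.7],
    [-167,24,0,1.7],
    [-167,24,0,1.7],
    [-167,24,0,1.7],
  ],
)

```text
time: 40.2
position: [0.5959, -0.3276, 0.1591]
tcp_rot: [-3.14, -0.001, 1.454]
wrist_force: [0.3, 0.5, -4.9]
opening: 0.122
grasp_force: 40.0
```

```bash
python3 -c "
from h import *
st(); togo(.6112,-.3269,.014,np.radians(83.4))"
```

```text
40.2 [ 0.5959 -0.3276  0.1591] [-179.9048   -0.0707   83.3364] F [ 0.3235  0.4773 -4.8843] M [ 0.0024  0.0349 -0.0352] op 10.748571080952212 39.998576045036316
go [  2.2  15.4 145. ] spin -0.06355603795077513 q [-0.67  0.72  1.06  0.    1.36 -0.56]
```

Call:
move_arm(
  motion=[
    [1,8,40,0],
    [2,15,80,0],
    [2,15,110,0],
    [2,15,130,0],
    [2,15,139,0],
    [2,15,144,0],
    [2,15,146,0],
    [2,15,146,0],
  ],
)

```text
time: 41.0
position: [0.6118, -0.3276, 0.0149]
tcp_rot: [3.14, 0.001, 1.455]
wrist_force: [-0.2, -0.4, -5.2]
opening: 0.121
grasp_force: 40.0
```

Call:
move_arm(
  motion=[
    [0,0,0,0],
    [0,0,0,0],
    [0,0,0,0],
    [0,0,-15,0],
    [0,0,-50,0],
    [0,0,-100,0],
    [0,0,-145,0],
    [0,0,-145,0],
  ],
  claw=26,
)

```text
time: 41.8
position: [0.6135, -0.329, 0.1682]
tcp_rot: [3.13, 0.007, 1.455]
wrist_force: [0.0, -0.4, 0.3]
opening: 0.298
grasp_force: 0.0
```

Run:
```python
from h import *
o=st()
a=bot.capture('scene');b=bot.capture('top');cv2.imwrite('pics/t9.png',b);cv2.imwrite('pics/s9.png',a)
for n,im in(('top',b),('scene',a)):
    for k in blobs(mask(im,(18,90,90),(34,255,255)),25)[:10]: print(n,k[0],k[1].round(1),rect(n,k[2],.076)[:2] if n=='top' else '',ray(n,k[1],.041).round(3))
```

```text
41.8 [ 0.6135 -0.329   0.1682] [179.3194   0.4099  83.3785] F [ 0.0369 -0.3557  0.2841] M [-0.0616  0.0357 -0.0084] op 26.246426651283258 0.0
top 734 [  8.6 324.1] ((229.2808837890625, 567.431640625), (97.73643493652344, 47.17823791503906)) [[0.221 0.595 0.041]]
top 587 [404.1 273.6] ((344.1612243652344, -323.0322265625), (235.68804931640625, 43.53810501098633)) [[ 0.344 -0.346  0.041]]
top 554 [219.  241.7] ((418.65771484375, 100.000732421875), (24.13182830810547, 184.57896423339844)) [[0.417 0.104 0.041]]
top 364 [221.5 327.3] ((227.24708557128906, 90.0357666015625), (137.3511199951172, 29.971094131469727)) [[0.217 0.093 0.041]]
top 353 [456.3  83.7] ((816.8567504882812, -488.2288513183594), (25.44755744934082, 138.40066528320312)) [[ 0.834 -0.512  0.041]]
top 258 [104.2 175.7] ((573.581298828125, 380.0903625488281), (13.373434066772461, 138.43174743652344)) [[0.579 0.397 0.041]]
top 213 [135.9 368.7] ((139.37371826171875, 276.42681884765625), (13.214284896850586, 87.07574462890625)) [[0.124 0.289 0.041]]
top 199 [375.8 164.9] ((605.935302734375, -276.6548767089844), (31.704261779785156, 38.5279655456543)) [[ 0.613 -0.29   0.041]]
top 181 [228.1 204.4] ((506.4353942871094, 79.71861267089844), (38.62045669555664, 26.368358612060547)) [[0.509 0.083 0.041]]
top 112 [324.7 163.6] ((606.2508544921875, -152.35362243652344), (24.92043685913086, 27.16563606262207)) [[ 0.615 -0.16   0.041]]
scene 906 [135.6 223. ]  [[ 0.417 -0.27   0.041]]
scene 587 [336.   39.6]  [[0.226 0.614 0.041]]
scene 231 [171.7 295.4]  [[ 0.622 -0.295  0.041]]
scene 205 [222.8 259.9]  [[ 0.626 -0.16   0.041]]
scene 190 [270.3 168.7]  [[0.499 0.09  0.041]]
scene 164 [360.9  99.5]  [[0.475 0.468 0.041]]
scene 142 [238.8  33. ]  [[-0.012  0.375  0.041]]
scene 108 [505.9   4. ]  [[0.475 1.257 0.041]]
scene 98 [134.1   8.8]  [[-0.369  0.159  0.041]]
scene 91 [314.1 177.5]  [[0.592 0.162 0.041]]
```

```bash
python3 -c "
from h import *
togo(.5045,.0465,.16,np.radians(90))"
```

```text
go [ 359.4 -149.6   -0. ] spin -6.62635141000851 q [-0.66  0.75  1.01 -0.    1.38 -0.54]
```

Call:
move_arm(
  motion=[
    [359,-149,0,-6.6],
    [359,-149,0,-6.6],
    [359,-149,0,-6.6],
    [359,-149,0,-6.6],
    [359,-149,0,-6.6],
    [359,-149,0,-6.6],
    [359,-149,0,-6.6],
    [359,-149,0,-6.6],
  ],
  claw=30,
)

```text
time: 42.7
position: [0.503, 0.0486, 0.158]
tcp_rot: [-3.139, -0.001, 1.571]
wrist_force: [1.2, 0.3, 0.5]
opening: 0.341
grasp_force: 0.0
```

Call:
move_arm(
  motion=[
    [0,0,0,0],
    [0,0,0,0],
  ],
)

```text
time: 42.9
position: [0.5044, 0.0467, 0.1583]
tcp_rot: [-3.14, 0.0, 1.572]
wrist_force: [-0.1, -0.5, 0.3]
opening: 0.334
grasp_force: 0.0
```

Run:
```python
from h import *
o=st();a=bot.capture('scene')
for k in blobs(mask(a,(18,90,90),(34,255,255)),25)[:10]:
    if k[1][1]>140: print(k[0],k[1].round(1))
togo(.5045,.0465,.0465,np.radians(90))
```

```text
42.9 [0.5044 0.0467 0.1583] [-179.9114    0.0022   90.0566] F [-0.1081 -0.4974  0.2508] M [-0.0455  0.069   0.0262] op 29.46905783356313 0.0
231 [171.7 295.4]
228 [116.8 206.9]
207 [222.8 259.9]
182 [270.2 168.9]
go [  0.6  -0.1 111.9] spin -0.02646998137650769 q [-0.14  0.35  1.66 -0.    1.13 -0.14]
```

Plunger B's head is where it was, so I'll go down, grip and lift slightly.

Call:
move_arm(
  motion=[
    [0,0,40,0],
    [0,0,70,0],
    [0,0,95,0],
    [0,0,106,0],
    [0,0,111,0],
    [0,0,111,0],
  ],
)

```text
time: 43.55
position: [0.5052, 0.0457, 0.0481]
tcp_rot: [-3.142, 0.0, 1.57]
wrist_force: [0.2, -0.0, 0.4]
opening: 0.342
grasp_force: 0.0
```

Call:
move_arm(
  motion=[
    [0,0,0,0],
    [0,0,0,0],
    [0,0,0,0],
    [0,0,0,0],
  ],
  claw=3,
  grip_force=40,
)

```text
time: 43.95
position: [0.5056, 0.0462, 0.0488]
tcp_rot: [3.139, 0.0, 1.57]
wrist_force: [0.5, -0.1, 5.3]
opening: 0.124
grasp_force: 40.0
```

Call:
move_arm(
  motion=[
    [0,0,-4,0],
    [0,0,-8,0],
    [0,0,-8,0],
  ],
)

```text
time: 44.25
position: [0.5048, 0.0463, 0.0562]
tcp_rot: [-3.141, -0.0, 1.57]
wrist_force: [0.1, -0.3, -3.1]
opening: 0.122
grasp_force: 40.0
```

```bash
python3 -c "
from h import *
st(); togo(.5318,-.3177,.16,np.radians(83.4))"
```

```text
44.25 [0.5048 0.0463 0.0562] [-179.9945   -0.0006   89.9796] F [ 0.1295 -0.3266 -3.1198] M [-0.0812  0.0415  0.0163] op 10.765208031523429 39.999200105667114
go [-364.    27.1 -103.8] spin 6.579602398650664 q [-0.14  0.5   1.76 -0.    0.88 -0.14]
```

Call:
move_arm(
  motion=[
    [0,0,-25,0],
    [0,0,-60,0],
    [0,0,-104,0],
    [-40,3,-104,1],
    [-80,6,-104,2],
    [-120,9,-104,3],
    [-160,12,-104,4],
    [-200,15,-104,5],
  ],
  grip_force=55,
)

```text
time: 45.05
position: [0.5194, -0.1552, 0.1597]
tcp_rot: [-3.141, -0.0, 1.482]
wrist_force: [0.6, 0.5, -4.0]
opening: 0.117
grasp_force: 55.0
```

Call:
move_arm(
  motion=[
    [-30,2,0,1],
    [-70,5,0,1.6],
    [-110,8,0,1.6],
    [-145,11,0,1.6],
    [-164,12,0,1.6],
    [-164,12,0,1.6],
    [-164,12,0,1.6],
  ],
)

```text
time: 45.75
position: [0.5171, -0.3177, 0.1594]
tcp_rot: [-3.14, -0.001, 1.455]
wrist_force: [0.4, -0.6, -3.1]
opening: 0.119
grasp_force: 55.0
```

```bash
python3 -c "
from h import *
st(); togo(.5318,-.3177,.0145,np.radians(83.4))"
```

```text
45.75 [ 0.5171 -0.3177  0.1594] [-179.935    -0.0662   83.3502] F [ 0.3501 -0.5687 -3.061 ] M [-0.0248  0.0632 -0.0631] op 10.503312049130436 54.99925374984741
go [  1.5  14.8 144.8] spin -0.04977338555931965 q [-0.74  0.56  1.34  0.    1.24 -0.63]
```

Run:
```python
from h import *
a=bot.capture('scene')
for k in blobs(mask(a,(18,90,90),(34,255,255)),25)[:10]:
    if k[1][1]>140: print(k[0],k[1].round(1))
```

```text
1093 [111.7 181.9]
275 [138.  234.5]
230 [171.7 295.4]
201 [222.8 259.9]
88 [314.1 177.6]
```

Call:
move_arm(
  motion=[
    [1,8,40,0],
    [1,15,80,0],
    [1,15,110,0],
    [1,15,130,0],
    [1,15,139,0],
    [1,15,143,0],
    [1,15,145,0],
    [1,15,145,0],
  ],
)

```text
time: 46.6
position: [0.5328, -0.319, 0.0159]
tcp_rot: [3.14, 0.001, 1.455]
wrist_force: [0.5, 0.3, -3.4]
opening: 0.119
grasp_force: 55.0
```

Call:
move_arm(
  motion=[
    [0,0,0,0],
    [0,0,0,0],
    [0,0,0,0],
    [0,0,-15,0],
    [0,0,-50,0],
    [0,0,-100,0],
    [0,0,-150,0],
    [0,0,-190,0],
  ],
  claw=26,
)

```text
time: 47.4
position: [0.5325, -0.319, 0.2097]
tcp_rot: [3.138, 0.002, 1.455]
wrist_force: [0.6, -0.6, -0.4]
opening: 0.295
grasp_force: 0.0
```

Call:
move_arm(
  motion=[
    [150,-60,-10,0],
    [150,-60,-10,0],
    [150,-60,-10,0],
    [150,-60,-10,0],
    [150,-60,-10,0],
  ],
)

```text
time: 47.9
position: [0.4901, -0.1619, 0.2166]
tcp_rot: [3.139, 0.001, 1.457]
wrist_force: [0.0, -0.4, -0.5]
opening: 0.296
grasp_force: 0.0
```

Run:
```python
from h import *
pan3();a=cv2.imread('pics/pp.png');b=bot.capture('top');cv2.imwrite('pics/tend.png',b)
for n,im in(('top',b),('scene',a)):
    for k in blobs(mask(im,(18,90,90),(34,255,255)),25):
        p=ray(n,k[1],.041)[0]
        if .4<p[0]<.7 and -.5<p[1]<.2: print(n,k[0],k[1].round(1),p.round(3))
    for k in blobs(mask(im,(0,0,0),(180,255,60)),10):
        p=ray(n,k[1],.03)[0]
        if .48<p[0]<.66 and -.48<p[1]<-.25: print(n,'black',k[0],p.round(3))
    m=mask(im,(0,0,90),(180,60,255))
    for k in blobs(m,30):
        p=ray(n,k[1],.023)[0]
        if .46<p[0]<.68 and -.5<p[1]<-.22: print(n,'steel',k[0],p.round(3),rect(n,k[2],.025))
    r=mask(im,(0,150,90),(6,255,255))|mask(im,(174,150,90),(180,255,255))
    print(n,'red',[(o[0],o[1].round(1)) for o in blobs(r,12)][:6])
```

```text
47.9 [ 0.4901 -0.1619  0.2166] [179.8778   0.0584  83.4896] F [ 0.0062 -0.4275 -0.4592] M [-0.1144  0.0886  0.0152] op 26.121537493095367 0.0
3073 [[360, 64], [351, 83], [361, 81], [363, 86], [357, 90], [376, 111], [387, 109], [389, 114], [371, 122], [346, 93], [334, 118], [367, 158], [368, 165], [404, 110]]
338 [360.2071 101.1272] (344, 83, 34, 37)
27 [348.5185  41.963 ] (342, 32, 12, 20)
23 [365.7391 216.1739] (357, 214, 15, 6)
23 [374.087  215.8261] (372, 211, 6, 12)
-8 [[345.0, 90.0], [369.0, 116.0], [368.0, 166.0], [402.0, 111.0], [356.0, 63.0]]
0 [[337.0, 94.0], [360.0, 121.0], [368.0, 166.0], [392.0, 115.0], [347.0, 66.0]]
8 [[329.0, 99.0], [351.0, 126.0], [368.0, 166.0], [382.0, 119.0], [337.0, 70.0]]
top 457 [353.3 159.8] [ 0.626 -0.233  0.041]
top 115 [324.6 163.7] [ 0.615 -0.159  0.041]
top 111 [191.8 163.3] [0.613 0.178 0.041]
top 96 [206.2 204.9] [0.507 0.138 0.041]
top 77 [309.5 159. ] [ 0.627 -0.121  0.041]
top 44 [210.1 158.7] [0.625 0.132 0.041]
top 39 [307.5 204.9] [ 0.51  -0.114  0.041]
top 37 [203.9 158.7] [0.625 0.147 0.041]
top 35 [313.5 204.9] [ 0.51  -0.13   0
[... 794 characters left out ...]
92  0.041]
scene 44 [204. 203.] [ 0.475 -0.108  0.041]
scene 41 [209.2 199.5] [ 0.475 -0.092  0.041]
scene 36 [132.8 223.6] [ 0.414 -0.276  0.041]
scene 31 [328.2 181.8] [0.625 0.181 0.041]
scene black 80 [ 0.602 -0.447  0.03 ]
scene black 76 [ 0.523 -0.438  0.03 ]
scene steel 389 [ 0.606 -0.38   0.023] ((607.1695556640625, -377.4591064453125), (139.0768280029297, 13.120241165161133), 83.74412536621094)
scene steel 347 [ 0.527 -0.371  0.023] ((528.4764404296875, -367.7271728515625), (139.279296875, 13.530370712280273), 83.42778778076172)
scene red [(351, array([108.2, 194.5])), (33, array([319.8, 184.6])), (30, array([228.9, 228.6])), (28, array([289.7, 156.6])), (26, array([201.3, 195.7]))]
```

```bash
python3 -c "
from h import *
a=cv2.imread('pics/pp.png')
u=proj('scene',[[.465,-.08,.05],[.465,.098,.05],[.648,.098,.05],[.648,-.08,.05]]).astype(np.int32)
k=np.zeros(a.shape[:2],np.uint8);cv2.fillPoly(k,[u],255)
print([ (b[0],b[1]) for b in blobs(mask(a,(15,80,60),(36,255,255))&k,10)],[(b[0],b[1]) for b in blobs(mask(a,(0,0,0),(180,255,50))&k,10)])
print(bot.close_job())"
```

```text
[] []
the job is handed in; nothing more can be done
None
```

The job is handed in with all steps carried out; the judge returned no verdict. All four cams are turned free and the screwdriver hangs in its stand. The panel stands in the rest leaning about 9°, and both plungers found in the bay lie flat in the tray.

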